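Empty the stud canister into a tray and close it again

ROBOT

A 7-joint arm with a two-finger parallel gripper is mounted at the origin on the work surface. World frame = base frame: x ahead of the robot, y to its left, z up, the work surface at z = 0. Lengths are in m, angles in rad, forces in N, time in s.
With the tool pointing down it reaches from about 0.35 to 0.9 m from the base axis. Payload 8.1 kg.
Tool frame: the origin (TCP) lies midway between the tips of the shut fingers; the grasp point (between the pads) lies 19 mm behind it; z points along the fingers, y is the line along which they close (so a half turn about z gives the same grasp; the last joint's range is limited). The gripper opens to 92 mm and grips with 3 to 60 N. Pads are 19 mm wide; open, the fingers measure 130 mm over their backs; the gripper's body (75 mm by 190 mm) begins 47 mm behind the grasp point.
Start: joints at [1.237, 0.434, 0.025, 1.573, -0.012, 1.134, -0.075], TCP at [0.143, -0.608, 0.192] pointing down, gripper open.
Joint ranges: [-2.62, 2.62], [-0.44, 2.09], [-1.27, 1.32], [0.08, 2.57], [-1.32, 4.46], [0.12, 2], [-2.74, 2.74]. Speed limits (rad/s): [2.22, 2.22, 3.01, 3.01, 3.14, 3.14, 3.14].

INTERFACE

Orientations are given as a rotation vector (axis times angle).
In Python, from cell import observe, get_image, camera_model, sign_off, recognise, silhouettes gives the robot as it stands.
- The arm moves only by the tool apply_moves, never from a script. Its argument "motion" is a list of rows, each an object of numbers: "x", "y", "z": the shift along the world's x, y, z in cm; "yaw": the turn about the world's z in degrees; "hand": the opening, from -1 (shut) to 1 (fully open), so that 0 is half open. In form: [{"x": .., "y": .., "z": .., "yaw": .., "hand": ..}, ...]. A call has 1 to 10 rows; each row is the pose to reach, as a shift and turn from the pose commanded when the call began; what a row does not reach only later rows make up. A row lasts 1/8 s, in which the tool goes at most 62.5 mm and 10.7 degrees, less where a joint would pass 70% of its speed; a pose out of reach is approached as far as the arm can. A call with a gripper value outside its range is refused whole. The fingers move at their own pace and stop on an object; "newtons" is the grip in N (left out, the last holds). Time passes only in rows, so rows that repeat a pose let the fingers close. It gives the time, the measured TCP pose, the force, the opening and the grip force at its end, in the units of the state.
- observe(): the state, without advancing time (a new reading comes with each control period).
- get_image(name): name is "scene" or "top" or "wrist"; returns the picture (400x640x3 uint8, blue, green, red); there is no depth.
- camera_model(name): a dict with "camera_matrix" (3x3 intrinsics, pixels), "k1" (the pictures are not rectified: a ray, as slopes to the right and down, at radius r is drawn at 1 + k1 r^2 times it, then the intrinsics apply), "T" (4x4, takes a point from camera to world coordinates). Camera axes: x right, y up, looking along -z (the intrinsics and any distortion apply to the point x, -y, -z); pixel columns grow to the right and rows downward; lengths in m; the calibration is good to about 2 mm. A picture is of the moment at which its call begins: read the wrist's pose just before it. camera_model takes no time and is no camera call; for the wrist camera it gives the pose at the moment of the call.
- sign_off(): hands the job in; it is judged then, once.
Trained networks look in the newest picture that a camera, given by its name, has taken for a name from the list of things; names that differ only in an ending like _2 or _b are one class to them, and where a whole thing is asked for, a point or a joint stands for the part that bears it (a point fixed in the world has none). Each returns a list of dicts, best first, with "p" (0 to 1); they miss things now and then, are a little off and sometimes report something else, mostly with a low value. They report only what shows in the picture. A call takes as long as a camera call. They do not tell look-alikes from the thing itself.
- recognise(query, camera): "rect" ([left, top, right, bottom] in pixels, round what is visible of it).
- silhouettes(query, camera): "mask" (400x640 bool, what is visible of it) and "rect" ([left, top, right, bottom] in pixels, round what is visible of it).
The state is a dict: "clock": time; "joints": joint angles; "dq": joint speeds; "joint_efforts": joint torques, N m; "position": TCP position; "ee_rot": TCP orientation; "force": force on the tool from outside, world axes, zero at the start; "ft_torque": the same for the moment, N m; "width": opening from 0.0 (shut) to 1.0 (fully open); "gripper_force": force on a finger pad.
Only numpy, scipy, OpenCV 4.12 (cv2) and the standard library are available. Lean on these libraries where they do the work, as an engineer would, in place of code of your own. Each camera call takes 0.05 s, during which the arm holds its last target. There are 200 camera calls.

TASK

Collect every boot stud in the cream tray: the strays lying on the bench, and those in the blue canister, which you unscrew, setting its cap aside, and tip well over above the tray (its red handle swings it). Then swing the canister back upright, screw its cap fully home, and leave the tray, with all the studs in it, standing upright in the middle of the green mat. The tray is thin-walled, so grip it gently, and leave the glue bottle, cup and shoe last where they are.

Things in the scene. Friction and masses are not known exactly. Their poses are not given: they have to be found in the camera images.
- canister (a joint): tilt of the blue canister about its level trunnions, rad: 0 = upright (a stop), 2.5 = fully tipped (a stop), mouth towards the stand's -y; it turns about the +x axis of pivot. It stays where it is left: friction 0.8 N m, about 10 N at the handle.
- pivot (a point): on the trunnion axis in the middle of the grey fork stand, 130 mm above the bench; axes are the stand's: x along the trunnion axis, the handle on the -x side, z up. The stand is fixed, elsewhere and turned otherwise at each start. Base 160 (x) by 100 mm, 10 mm high, y -10 to +90 mm; two posts at x = -47 and +47 mm, 10 mm thick, 150 mm high.
- mouth (a point): centre of the canister's rim, 74 mm from the trunnion axis; z points out of the mouth, axes parallel to the stand's when upright. Canister 104 mm tall, 66 mm across, neck 50 mm with an outer thread to 59 mm, bore 44 mm and 99 mm deep. A cap just set on the thread, not turned, rests 16 to 17 mm above home.
- handle (a point): middle of the red handle, a 12 mm round bar along the stand's x on a crank 85 mm from the trunnion axis. Upright it lies 107 mm to -x, 77 mm to +y and 36 mm below pivot; tipped, near the top. The bar ends 24 mm to -x of this point; the crank's flat arm begins 38 mm to +x. A pinched bar can turn between finger pads; follow the arc.
- pour_spot (a point): on the bench, middle of the yellow outline (72 by 152 mm, long side along the stand's y) 90 mm to -y of pivot: a tray standing here, long side along the outline's, catches what slides out of the tipped canister. The canister's lip passes no lower than 50 mm over the bench. The upright canister's cap reaches to 55 mm from this point: grip the tray a little towards its far end.
- cap: white screw cap, 60 g; origin at the centre of the skirt's lower edge, z up. Skirt 70 mm across, 29 mm high, disc 5 mm, then the grip of cap_grip. Screwed home it sits on the rim, origin 29 mm below mouth, cap's x along the stand's x or 120 or 240 degrees from it. Counter-clockwise from above loosens; it comes free after 4.2 to 4.4 rad.
- cap_grip (a point): middle of the cap's grip, a bar 52 mm long (cap's x), 16 mm wide (y), 30 mm high, 49 mm above the cap's origin. Three-start right-hand thread, 24 mm a turn (3.82 mm a rad), self-locking. To close: set it over the mouth 4.4 rad (or 2.3 or 0.2: it repeats every 120 degrees) counter-clockwise of a home yaw, then turn clockwise 4.4 rad in all, letting it down.
- tray: cream thin-walled plastic tray, 60 (x) by 140 (y) by 38 mm, walls and floor 3 mm, 60 g, open on top; origin at the centre of its underside. It must be gripped gently: it counts as crushed above 90 N of finger force (both fingers together); 20 to 30 N a finger carries it.
- tray_in (a point): centre of the tray's inner floor, axes as the tray.
- mat: green mat with a white line square, 200 by 200 mm, 3 mm thick, fixed to the bench; origin at the centre of its underside.
- glue_bottle: blue glue bottle with a long nozzle, 72 mm across, 170 mm high; bystander; origin at the middle of its underside.
- cup: white plastic cup, 72 mm across, 60 mm high; bystander; origin at the middle of its underside.
- shoe_last: black shoe last, about 170 by 62 by 75 mm; bystander; origin at the middle of its underside.
- stud1_mid (a point): middle of an brass boot stud, 12 g: flange 15 mm across and 4 mm thick, above it a cone tapering from 13 to 10 mm, 16 mm high in all; this point is 8 mm above the flange's underside on the axis, z from flange to tip. Starts inside the closed canister, if present.
- stud2_mid (a point): middle of an brass boot stud, 12 g: flange 15 mm across and 4 mm thick, above it a cone tapering from 13 to 10 mm, 16 mm high in all; this point is 8 mm above the flange's underside on the axis, z from flange to tip. Starts inside the closed canister, if present.
- stud3_mid (a point): middle of an brass boot stud, 12 g: flange 15 mm across and 4 mm thick, above it a cone tapering from 13 to 10 mm, 16 mm high in all; this point is 8 mm above the flange's underside on the axis, z from flange to tip. Starts inside the closed canister, if present.
- stud4_mid (a point): middle of an brass boot stud, 12 g: flange 15 mm across and 4 mm thick, above it a cone tapering from 13 to 10 mm, 16 mm high in all; this point is 8 mm above the flange's underside on the axis, z from flange to tip. Starts inside the closed canister, if present.
- stud5_mid (a point): middle of an brass boot stud, 12 g: flange 15 mm across and 4 mm thick, above it a cone tapering from 13 to 10 mm, 16 mm high in all; this point is 8 mm above the flange's underside on the axis, z from flange to tip. A stray that starts standing on the bench, if present.
- stud6_mid (a point): middle of an brass boot stud, 12 g: flange 15 mm across and 4 mm thick, above it a cone tapering from 13 to 10 mm, 16 mm high in all; this point is 8 mm above the flange's underside on the axis, z from flange to tip. A stray that starts standing on the bench, if present.
- stud7_mid (a point): middle of an brass boot stud, 12 g: flange 15 mm across and 4 mm thick, above it a cone tapering from 13 to 10 mm, 16 mm high in all; this point is 8 mm above the flange's underside on the axis, z from flange to tip. A stray that starts standing on the bench, if present.
Things that resemble listed ones, but are neither listed nor needed, are in the scene too. There is more than one size of the tray; the one meant has the size given above. What is shaped like the cap but purple is not meant.

How it is judged:
On the way, in this order (a step that is already met when the one before it is completed fails the run):
1. the cap is unscrewed and off the canister (distance between cap and mouth above 0.08 m and value of joint canister below 0.1 rad), for 0.2 s.
2. the canister is tipped well over, the cap off (value of joint canister above 1.8 rad and distance between cap and mouth above 0.06 m), for 0.2 s.
3. the canister is upright again and its cap screwed fully home (value of joint canister below 0.1 rad and z of cap in the frame of mouth between -0.032 and -0.0265 m and horizontal distance between cap and mouth below 0.006 m and angle between cap's own z axis and vertical below 0.08 rad), for 0.2 s.
At the end, for the whole second after the job is handed in: every stud present lies in the tray; the tray stands upright (within 0.08 rad) on the mat, its centre within 35 mm of the mat's; the canister is upright (within 0.1 rad) with its cap screwed home (within 2.5 mm of its seat, level within 0.08 rad); tray and cap at rest (all of step 3 and x of stud1_mid in the frame of tray_in between -0.03 and 0.03 m and y of stud1_mid in the frame of tray_in between -0.07 and 0.07 m and z of stud1_mid in the frame of tray_in between -0.002 and 0.036 m and x of stud2_mid in the frame of tray_in between -0.03 and 0.03 m and y of stud2_mid in the frame of tray_in between -0.07 and 0.07 m and z of stud2_mid in the frame of tray_in between -0.002 and 0.036 m and x of stud3_mid in the frame of tray_in between -0.03 and 0.03 m and y of stud3_mid in the frame of tray_in between -0.07 and 0.07 m and z of stud3_mid in the frame of tray_in between -0.002 and 0.036 m and x of stud4_mid in the frame of tray_in between -0.03 and 0.03 m and y of stud4_mid in the frame of tray_in between -0.07 and 0.07 m and z of stud4_mid in the frame of tray_in between -0.002 and 0.036 m and x of stud5_mid in the frame of tray_in between -0.03 and 0.03 m and y of stud5_mid in the frame of tray_in between -0.07 and 0.07 m and z of stud5_mid in the frame of tray_in between -0.002 and 0.036 m and x of stud6_mid in the frame of tray_in between -0.03 and 0.03 m and y of stud6_mid in the frame of tray_in between -0.07 and 0.07 m and z of stud6_mid in the frame of tray_in between -0.002 and 0.036 m and x of stud7_mid in the frame of tray_in between -0.03 and 0.03 m and y of stud7_mid in the frame of tray_in between -0.07 and 0.07 m and z of stud7_mid in the frame of tray_in between -0.002 and 0.036 m and horizontal distance between tray and mat below 0.035 m and angle between tray's own z axis and vertical below 0.08 rad and z of tray in the frame of mat between 0 and 0.007 m and linear speed of each of tray, cap below 0.03 m/s); the robot touches nothing.
It fails at once if the thin tray is squeezed by the fingers with more than 90 N (contact force between the fingers and tray above 90 N).
It fails at once if the glue bottle is moved more than 40 mm (distance of glue_bottle from where it was at the start of the episode above 0.04 m).
It fails at once if the cup is moved more than 40 mm (distance of cup from where it was at the start of the episode above 0.04 m).
It fails at once if the shoe last is moved more than 40 mm (distance of shoe_last from where it was at the start of the episode above 0.04 m).
Of stud1, stud2, stud3, stud4 only 2 to 4 are there at a start; the rules pass over those that are not, and their reading is None.
Of stud5, stud6, stud7 only 1 to 3 are there at a start; the rules pass over those that are not, and their reading is None.
At some moment in a run one of stud5, stud6, stud7, tray may be knocked a few centimetres aside while the robot is not near it.
Once in a run the grip may slacken for a moment while it holds something.
It also fails if it takes over 210 s, if anything falls off the work surface, if the arm or the gripper's body presses on something with over 40 N, if the wrist force passes 120 N, or if a joint passes its speed limit or range.

## Working session

There is one attempt and no reset: what is moved stays moved. The work goes in short steps, Python scripts to look and compute and a tool call to move; the robot and the scene stay as the last step left them, time stands still between calls to the robot, and variables do not carry over. Pictures are saved under pics/ and viewed, at most 14 in all, crops included, and the job is handed in when it is done.

Besides the shell and the picture viewer there is one more tool, called as name([rows], argument=value, ...), one row to a line, values as JSON. apply_moves: Moves the arm, as the interface text tells. Its arguments: {"type":"object","properties":{"motion":{"type":"array","items":{"type":"object","properties":{"x":{"type":"number"},"y":{"type":"number"},"z":{"type":"number"},"yaw":{"type":"number"},"hand":{"type":"number"}}}},"newtons":{"type":"number"}},"required":["motion"]}

```bash
mkdir -p pics; ls
cat > h.py <<'E'
import numpy as np, cv2
from cell import *
def px2w(uv,cam,z,cm=None):
    cm=cm or camera_model(cam); K=np.array(cm["camera_matrix"]);T=np.array(cm["T"]);k=cm["k1"]
    uv=np.atleast_2d(np.array(uv,float))
    d=np.c_[(uv[:,0]-K[0,2])/K[0,0],(uv[:,1]-K[1,2])/K[1,1]]
    s=d.copy()
    for _ in range(30): s=d/(1+k*(s**2).sum(1,keepdims=True))
    r=np.c_[s[:,0],-s[:,1],-np.ones(len(s))]@T[:3,:3].T
    o=T[:3,3]; t=(z-o[2])/r[:,2]
    return o+r*t[:,None]
def w2px(P,cam,cm=None):
    cm=cm or camera_model(cam); K=np.array(cm["camera_matrix"]);T=np.array(cm["T"]);k=cm["k1"]
    P=np.atleast_2d(np.array(P,float)); c=(P-T[:3,3])@T[:3,:3]
    s=np.c_[c[:,0]/-c[:,2],-c[:,1]/-c[:,2]]; s=s*(1+k*(s**2).sum(1,keepdims=True))
    return np.c_[s[:,0]*K[0,0]+K[0,2],s[:,1]*K[1,1]+K[1,2]]
E
python3 - <<'E'
from h import *
o=observe();print({k:np.round(v,3) for k,v in o.items()})
for c in("scene","top","wrist"):
    im=get_image(c);cv2.imwrite(f"pics/{c}0.png",im)
    m=camera_model(c);print(c,np.round(m["camera_matrix"],1).tolist(),m["k1"],np.round(m["T"],3).tolist())
for q in ["cap","tray","mat","stud5_mid","handle","canister","pivot","cup","glue_bottle","shoe_last"]:
    print(q,[(np.round(r["rect"]).astype(int).tolist(),round(float(r["p"]),2)) for r in recognise(q,"top")][:6])
E
```

```text
pics
{'clock': np.float64(0.0), 'joints': array([ 1.237,  0.435,  0.025,  1.574, -0.012,  1.134, -0.075]), 'dq': array([-0.001, -0.002, -0.001, -0.   ,  0.001, -0.001,  0.001]), 'joint_efforts': array([-1.0000e-03, -6.6785e+01,  9.8400e-01, -3.1446e+01, -6.1000e-02,
        4.3000e-02,  0.0000e+00]), 'position': array([ 0.143, -0.608,  0.191]), 'ee_rot': array([-3.119, -0.361,  0.   ]), 'force': array([-0.3  , -0.126,  0.599]), 'ft_torque': array([-0.031,  0.061, -0.006]), 'gripper_force': np.float64(0.0), 'width': np.float64(0.997)}
scene [[433.4, 0.0, 319.3], [0.0, 433.4, 204.7], [0.0, 0.0, 1.0]] -0.01912892991699987 [[0.666, -0.585, 0.463, 1.038], [0.746, 0.529, -0.405, -0.366], [-0.008, 0.615, 0.788, 0.882], [0.0, 0.0, 0.0, 1.0]]
top [[439.8, 0.0, 317.8], [0.0, 439.8, 201.6], [0.0, 0.0, 1.0]] -0.061408638659042954 [[-0.003, 0.997, -0.071, 0.522], [-1.0, -0.003, -0.008, -0.005], [-0.008, 0.071, 0.997, 1.153], [0.0, 0.0, 0.0, 1.0]]
wrist [[315.2, 0.0, 316.1], [0.0, 315.2, 196.4], [0.0, 0.0, 1.0]] -0.019289596979432378 [[0.229, 0.929, 0.291, 0.222], [-0.973, 0.219, 0.068, -0.589], [-0.001, -0.299, 0.954, 0.385], [0.0, 0.0, 0.0, 1.0]]
cap [([194, 182, 228, 215], 0.94), ([205, 130, 234, 159], 0.8), ([190, 188, 237, 258], 0.73)]
tray [([329, 116, 346, 153], 0.9), ([298, 177, 358, 215], 0.59), ([388, 161, 427, 197], 0.55)]
mat [([405, 218, 484, 298], 0.88)]
stud5_mid []
handle [([186, 187, 235, 260], 0.88)]
canister [([191, 193, 231, 259], 0.91), ([301, 179, 359, 215], 0.41)]
pivot [([189, 174, 238, 260], 0.58)]
cup [([374, 114, 405, 144], 0.89), ([189, 195, 235, 260], 0.32)]
glue_bottle [([442, 156, 484, 188], 0.83)]
shoe_last [([268, 105, 298, 171], 0.66)]
```

Run:
```python
import cv2
a=cv2.imread("pics/top0.png")[80:320,170:500];cv2.imwrite("pics/topc.png",cv2.resize(a,(800,582),interpolation=2))
```

```text
(no output)
```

View pics/topc.png

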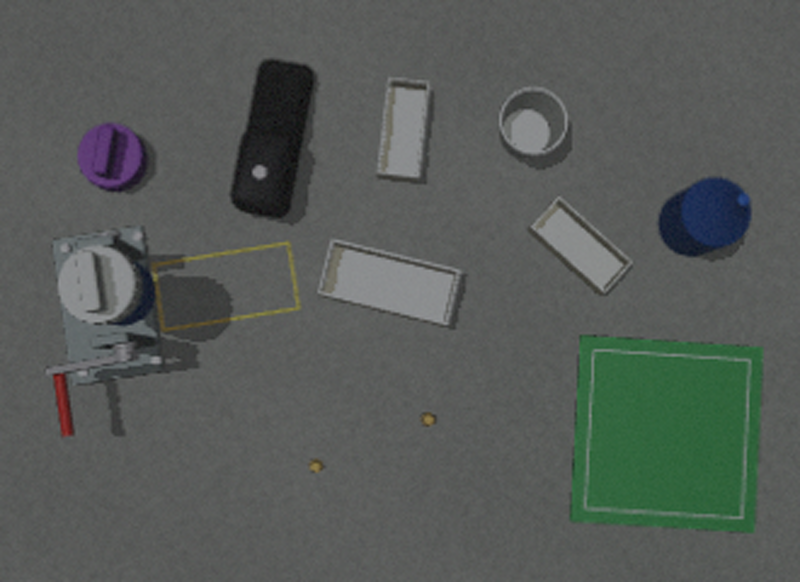

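View pics/scene0.png

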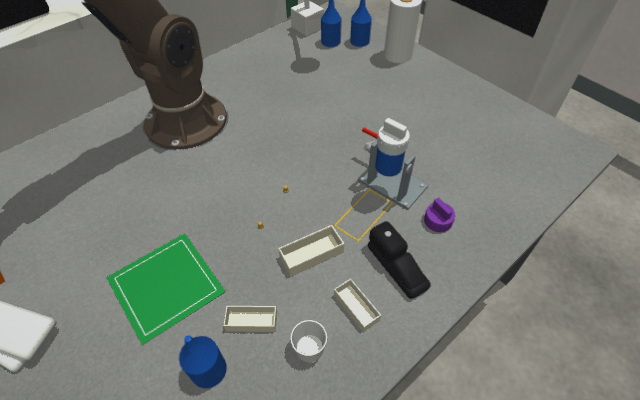

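The top view shows two brass studs near (347,253) and (300,272). There are three trays: the big one at (331,197) and two small ones at (337,134) and (409,182). The white cap on the stand is at (211,198) and the purple look-alike at (216,144).

The scene view shows the same. I choose the big tray (about 140 mm long) and the white cap. Next I compute positions.

```bash
cat >> h.py <<'E'
from scipy.optimize import least_squares
def fitrect(P,x0,sx,sy):
    # fit outline of sx x sy rectangle to outline points (robust)
    def res(p):
        c,s=np.cos(p[2]),np.sin(p[2]); d=P[:,:2]-p[:2]
        q=np.abs(np.c_[c*d[:,0]+s*d[:,1],-s*d[:,0]+c*d[:,1]])-[sx/2,sy/2]
        return np.hypot(*np.maximum(q,0).T)+np.minimum(q.max(1),0)
    r=least_squares(res,x0,loss="soft_l1",f_scale=.002); return r.x,np.median(np.abs(res(r.x)))
def hsv(im): return cv2.cvtColor(im,cv2.COLOR_BGR2HSV)
def blobs(m,lo=3):
    n,l,s,c=cv2.connectedComponentsWithStats(m.astype(np.uint8)); return [(c[i].round(1).tolist(),int(s[i,4])) for i in range(1,n) if s[i,4]>=lo]
E
python3 - <<'E'
from h import *
I={c:cv2.imread(f"pics/{c}0.png") for c in("top","scene","wrist")}
for c in("top","scene"):
    H=hsv(I[c]); ye=cv2.inRange(H,(18,90,60),(32,255,255))
    b=blobs(ye,2); print(c,"yellow",b)
    n,l,s,_=cv2.connectedComponentsWithStats(cv2.dilate(ye,np.ones((3,3))))
    k=1+np.argmax(s[1:,4]); v,u=np.where((l==k)&(ye>0))
    P=px2w(np.c_[u,v],c,0.0); x0=[*P[:,:2].mean(0),0.1]
    print(c,"outline",fitrect(P,x0,.070,.150))
    g=cv2.inRange(H,(45,100,30),(80,255,255)); cs=max(cv2.findContours(g,0,1)[0],key=cv2.contourArea)
    P=px2w(cs[:,0],c,.003); print("mat",fitrect(P,[*P[:,:2].mean(0),0.0],.2,.2))
    get_image(c)
    for r in silhouettes("tray",c):
        m=r["mask"].astype(np.uint8); cs=max(cv2.findContours(m,0,1)[0],key=cv2.contourArea)
        P=px2w(cs[:,0],c,.038); print("tray",r["rect"],round(r["p"],2),np.round(cv2.minAreaRect((P[:,:2]*1000).astype(np.float32)),1) if 0 else cv2.minAreaRect((P[:,:2]*1000).astype(np.float32)))
    br=cv2.inRange(H,(8,90,50),(24,255,255)); print("brass",[(x,px2w(x[0],c,.008)[0,:2].round(3)) for x in blobs(br,3)])
H=hsv(I["wrist"]);print(blobs(cv2.inRange(H,(8,90,50),(24,255,255))))
E
```

```text
top yellow [([261.8, 198.0], 222), ([346.0, 252.4], 21), ([300.0, 271.6], 20)]
top outline (array([0.61484177, 0.14962626, 0.15859996]), np.float64(0.0009413444916394828))
mat (array([ 0.45440739, -0.32636467, -0.07202917]), np.float64(0.0020845619185383343))
tray [386.5, 160.1, 430.7, 201.9] 0.78 ((653.2764282226562, -226.971923828125), (106.1097412109375, 52.25919723510742), 47.68140411376953)
tray [297.1, 177.9, 360.2, 215.4] 0.7 ((615.4564208984375, -26.443084716796875), (141.02127075195312, 63.28437423706055), 76.5550308227539)
tray [325.7, 113.8, 345.9, 153.9] 0.69 ((778.2283325195312, -42.32928466796875), (45.19656753540039, 109.83982849121094), 83.30220794677734)
tray [407.6, 220.0, 485.6, 297.1] 0.17 ((455.4354248046875, -317.8978271484375), (196.24134826660156, 195.5294647216797), 85.8925552368164)
brass [(([237.8, 188.3], 20), array([0.639, 0.214])), (([244.2, 210.4], 66), array([0.581, 0.197])), (([346.0, 252.4], 21), array([ 0.471, -0.068])), (([300.0, 271.6], 20), array([0.422, 0.051])), (([596.4, 379.7], 3071), array([ 0.133, -0.724])), (([568.7, 356.0], 6), array([ 0.
[... 695 characters left out ...]
51.680152893066406), (54.428462982177734, 111.52526092529297), 83.40887451171875)
tray [220.8, 303.4, 277.2, 331.6] 0.72 ((667.286376953125, -235.05601501464844), (105.8584213256836, 56.526668548583984), 48.15219497680664)
tray [335.9, 127.0, 428.1, 228.2] 0.2 ((558.482666015625, 274.42327880859375), (263.502685546875, 185.9190216064453), 5.825211524963379)
brass [(([406.0, 0.4], 18), array([-0.024,  1.045])), (([285.4, 188.7], 31), array([0.425, 0.052])), (([362.6, 215.3], 266), array([0.623, 0.14 ])), (([260.0, 225.0], 32), array([ 0.474, -0.069])), (([1.3, 278.5], 35), array([ 0.196, -0.602]))]
[([408.0, 206.6], 27491), ([146.4, 294.2], 798), ([485.9, 293.7], 788), ([465.9, 340.3], 3084)]
```

apply_moves([
  {"x": 24, "y": 46, "yaw": -26.6, "hand": 0},
  {"x": 24, "y": 46, "yaw": -26.6, "hand": 0},
  {"x": 24, "y": 46, "yaw": -26.6, "hand": 0},
  {"x": 24, "y": 46, "yaw": -26.6, "hand": 0},
  {"x": 24, "y": 46, "yaw": -26.6, "hand": 0},
  {"x": 24, "y": 46, "yaw": -26.6, "hand": 0},
  {"x": 24, "y": 46, "yaw": -26.6, "hand": 0},
  {"x": 24, "y": 46, "yaw": -26.6, "hand": 0},
  {"x": 24, "y": 46, "yaw": -26.6, "hand": 0},
  {"x": 24, "y": 46, "yaw": -26.6, "hand": 0},
])

```text
schema error: expected keys x, y, z, yaw, hand
```

apply_moves([
  {"x": 6.7, "y": 13.8, "hand": 0},
  {"x": 6.7, "y": 13.8, "hand": 0},
  {"x": 6.7, "y": 13.8, "hand": 0},
  {"x": 6.7, "y": 13.8, "hand": 0},
])

```text
schema error: expected keys x, y, z, yaw, hand
```

```bash
cat >> h.py <<'E'
def st():
    o=observe(); R=cv2.Rodrigues(np.array(o["ee_rot"]))[0]
    print("t",round(o["clock"],2),"p",np.round(o["position"],4),"psi",round(np.degrees(np.arctan2(R[1,0],R[0,0])),2),"tilt",round(float(R[2,2]),4),"q",np.round(o["joints"],2),"F",np.round(o["force"],1),"w",round(o["width"],3),"g",round(o["gripper_force"],1))
    return o
def brass(c,z=.008):
    cm=camera_model(c); im=get_image(c)
    b=blobs(cv2.inRange(hsv(im),(8,90,50),(32,255,255)),12)
    return im,[(x,px2w(x[0],c,z,cm)[0,:2].round(4)) for x in b]
E
python3 - <<'E'
from h import *
st()
im,b=brass("wrist");cv2.imwrite("pics/w1.png",im);print(b)
E
```

```text
t 0.85 p [ 0.143  -0.6084  0.1923] psi 13.22 tilt -1.0 q [ 1.24  0.43  0.02  1.57 -0.01  1.13 -0.08] F [0.2 0.7 1. ] w 1.0 g 0.0
[(([407.0, 206.6], 27424), array([ 0.1199, -0.732 ])), (([146.4, 294.1], 792), array([-0.0875, -0.4176])), (([486.0, 293.8], 799), array([ 0.0218, -0.8812])), (([465.6, 340.4], 3085), array([-0.0602, -0.8831]))]
```

View pics/w1.png

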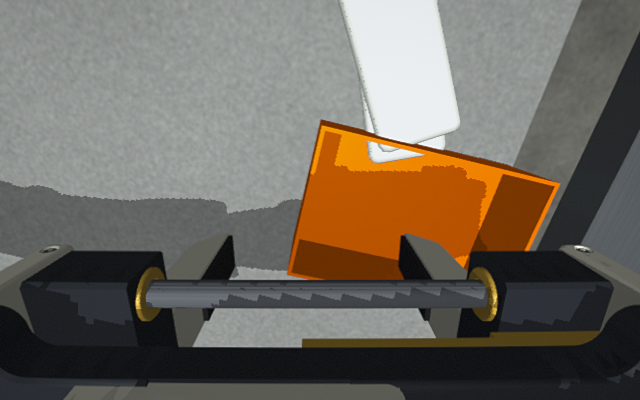

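All five keys are needed, so nothing moved. The wrist picture shows only an orange box beside the start pose, at (420,210).

apply_moves([
  {"x": 24, "y": 46, "z": 0, "yaw": -26.6, "hand": 0},
  {"x": 24, "y": 46, "z": 0, "yaw": -26.6, "hand": 0},
  {"x": 24, "y": 46, "z": 0, "yaw": -26.6, "hand": 0},
  {"x": 24, "y": 46, "z": 0, "yaw": -26.6, "hand": 0},
  {"x": 24, "y": 46, "z": 0, "yaw": -26.6, "hand": 0},
  {"x": 24, "y": 46, "z": 0, "yaw": -26.6, "hand": 0},
  {"x": 24, "y": 46, "z": 0, "yaw": -26.6, "hand": 0},
  {"x": 24, "y": 46, "z": 0, "yaw": -26.6, "hand": 0},
  {"x": 24, "y": 46, "z": 0, "yaw": -26.6, "hand": 0},
  {"x": 24, "y": 46, "z": 0, "yaw": -26.6, "hand": 0},
])

```text
clock: 2.15
position: [0.3836, -0.1472, 0.1924]
ee_rot: [-3.121, 0.361, -0.001]
force: [-0.3, -0.8, -0.1]
width: 0.501
gripper_force: 0.0
```

apply_moves([
  {"x": 6.7, "y": 13.8, "z": 0, "yaw": 0, "hand": 0},
  {"x": 6.7, "y": 13.8, "z": 0, "yaw": 0, "hand": 0},
  {"x": 6.7, "y": 13.8, "z": 0, "yaw": 0, "hand": 0},
  {"x": 6.7, "y": 13.8, "z": 0, "yaw": 0, "hand": 0},
])

```text
clock: 2.65
position: [0.4506, -0.0098, 0.1922]
ee_rot: [-3.12, 0.363, -0.0]
force: [-0.0, -1.4, -0.4]
width: 0.5
gripper_force: 0.0
```

Run:
```python
from h import *
st()
im,b=brass("wrist");cv2.imwrite("pics/w2.png",im);print(b);print(brass("top")[1])
```

```text
t 2.65 p [ 0.4506 -0.0098  0.1922] psi -13.26 tilt -1.0 q [ 0.22  0.18 -0.36  1.95  0.07  1.02 -1.98] F [-0.  -1.4 -0.4] w 0.5 g 0.0
[(([146.1, 56.5], 1284), array([0.6163, 0.1459])), (([360.0, 138.8], 120), array([ 0.4722, -0.0679])), (([274.4, 199.3], 111), array([0.4227, 0.0513])), (([227.3, 294.4], 521), array([0.3033, 0.1528])), (([405.3, 294.6], 534), array([ 0.2459, -0.089 ])), (([383.8, 341.1], 3499), array([ 0.1738, -0.0466]))]
[(([262.1, 198.2], 221), array([0.6128, 0.15  ])), (([595.1, 378.4], 3703), array([ 0.1368, -0.7209]))]
```

View pics/w2.png

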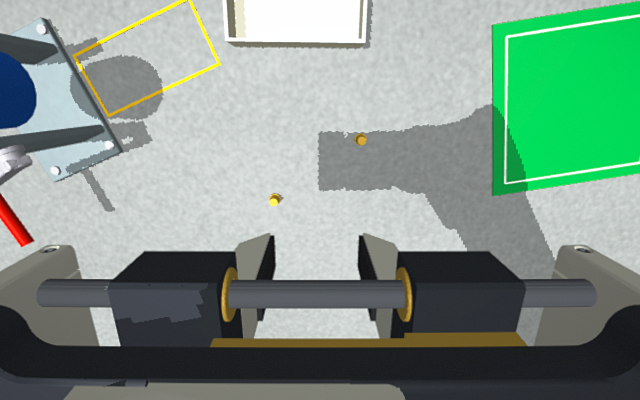

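Wrist view: the studs are at (360,139) and (274,199), with the tray at top centre. I'm picking the first stud.

apply_moves([
  {"x": 2.2, "y": -5.8, "z": -4, "yaw": 0, "hand": -0.3},
  {"x": 2.2, "y": -5.8, "z": -10, "yaw": 0, "hand": -0.3},
  {"x": 2.2, "y": -5.8, "z": -15, "yaw": 0, "hand": -0.3},
  {"x": 2.2, "y": -5.8, "z": -18.9, "yaw": 0, "hand": -0.3},
  {"x": 2.2, "y": -5.8, "z": -18.9, "yaw": 0, "hand": -0.3},
  {"x": 2.2, "y": -5.8, "z": -18.9, "yaw": 0, "hand": -1},
  {"x": 2.2, "y": -5.8, "z": -18.9, "yaw": 0, "hand": -1},
  {"x": 2.2, "y": -5.8, "z": -18.9, "yaw": 0, "hand": -1},
  {"x": 2.2, "y": -5.8, "z": -18.9, "yaw": 0, "hand": -1},
  {"x": 2.2, "y": -5.8, "z": -15, "yaw": 0, "hand": -1},
], newtons=25)

```text
clock: 4.0
position: [0.47, -0.0683, 0.0411]
ee_rot: [3.12, -0.365, -0.007]
force: [1.1, -0.6, 0.9]
width: 0.007
gripper_force: 0.0
```

Run:
```python
from h import *
st()
im,b=brass("wrist");cv2.imwrite("pics/w3.png",im);print(b);print(brass("scene")[1]);print(brass("top")[1])
```

```text
t 4.0 p [ 0.47   -0.0683  0.0411] psi -13.36 tilt -1.0 q [ 0.26  0.42 -0.29  2.08  0.18  0.68 -1.96] F [ 1.1 -0.6  0.9] w 0.007 g 0.0
[(([50.8, 79.1], 990), array([0.6034, 0.0869])), (([316.3, 206.0], 314), array([ 0.4722, -0.0684])), (([308.6, 294.7], 227), array([ 0.397 , -0.0439])), (([324.0, 295.0], 231), array([ 0.3938, -0.0564])), (([296.6, 341.0], 3403), array([ 0.3528, -0.0221]))]
[(([406.0, 0.4], 18), array([-0.0241,  1.0447])), (([233.5, 180.6], 46), array([ 0.3096, -0.0337])), (([256.8, 186.9], 55), array([ 0.3695, -0.0005])), (([285.3, 188.6], 32), array([0.4248, 0.0517])), (([362.6, 215.4], 269), array([0.6232, 0.1402])), (([260.1, 225.1], 33), array([ 0.4746, -0.0687])), (([1.3, 278.5], 35), array([ 0.1957, -0.602 ]))]
[(([261.4, 198.1], 223), array([0.6131, 0.1518])), (([299.9, 271.6], 21), array([0.4221, 0.051 ])), (([623.8, 354.7], 12), array([ 0.1961, -0.8016])), (([594.9, 378.6], 3669), array([ 0.1363, -0.7203]))]
```

View pics/w3.png

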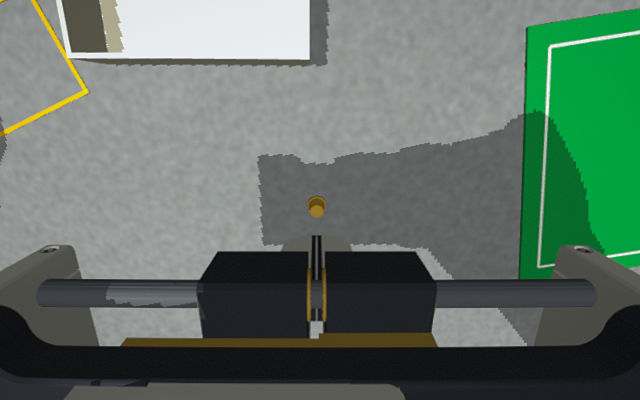

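The stud still stands untouched at (316,206) and the fingers are shut above it. I'll redo this in steps.

apply_moves([
  {"x": 0.2, "y": 0, "z": 0, "yaw": 0, "hand": -0.4},
  {"x": 0.2, "y": 0, "z": 0, "yaw": 0, "hand": -0.4},
  {"x": 0.2, "y": 0, "z": 0, "yaw": 0, "hand": -0.4},
  {"x": 0.2, "y": 0, "z": -2, "yaw": 0, "hand": -0.4},
  {"x": 0.2, "y": 0, "z": -3.8, "yaw": 0, "hand": -0.4},
  {"x": 0.2, "y": 0, "z": -3.8, "yaw": 0, "hand": -0.4},
])

```text
clock: 4.9
position: [0.4727, -0.0683, 0.0031]
ee_rot: [3.12, -0.366, -0.005]
force: [0.3, 0.1, -0.2]
width: 0.303
gripper_force: 0.0
```

apply_moves([
  {"x": 0, "y": 0, "z": 0, "yaw": 0, "hand": -1},
  {"x": 0, "y": 0, "z": 0, "yaw": 0, "hand": -1},
  {"x": 0, "y": 0, "z": 0, "yaw": 0, "hand": -1},
  {"x": 0, "y": 0, "z": 0, "yaw": 0, "hand": -1},
])

```text
clock: 5.4
position: [0.4741, -0.0685, 0.0045]
ee_rot: [3.12, -0.366, 0.001]
force: [0.1, -0.5, -0.2]
width: 0.009
gripper_force: 0.0
```

Run:
```python
from h import *
o=st()
im,b=brass("wrist");print(b);s,b2=brass("scene");print(b2)
print(w2px([o["position"]],"wrist"),w2px([o["position"]],"scene"))
c=cv2.resize(s[150:260,200:310],(500,500),interpolation=2);w=cv2.resize(im[150:300,220:420],(660,500))
cv2.imwrite("pics/c4.png",cv2.resize(np.hstack([c,w]),(800,345)))
```

```text
t 5.4 p [ 0.4741 -0.0685  0.0045] psi -13.38 tilt -1.0 q [ 0.24  0.48 -0.27  2.1   0.22  0.59 -1.99] F [ 0.1 -0.5 -0.2] w 0.009 g 0.0
[(([3.6, 26.1], 85), array([0.631 , 0.0723])), (([29.0, 96.6], 571), array([0.5934, 0.0763])), (([317.3, 227.9], 331), array([ 0.474 , -0.0686])), (([308.6, 294.9], 225), array([ 0.4259, -0.051 ])), (([324.0, 295.1], 230), array([ 0.4232, -0.0614])), (([283.0, 339.3], 3822), array([ 0.3931, -0.0234]))]
[(([406.0, 0.4], 18), array([-0.0241,  1.0447])), (([285.1, 190.4], 15), array([0.4292, 0.0474])), (([362.5, 215.6], 267), array([0.6235, 0.1395])), (([236.8, 193.3], 43), array([ 0.352 , -0.0526])), (([266.5, 196.4], 13), array([ 0.4126, -0.0012])), (([252.6, 202.4], 28), array([ 0.4043, -0.0399])), (([260.1, 224.9], 34), array([ 0.4741, -0.0683])), (([1.3, 278.5], 35), array([ 0.1957, -0.602 ]))]
[[317.0655363  225.65383733]] [[260.19925252 225.73591241]]
```

View pics/c4.png

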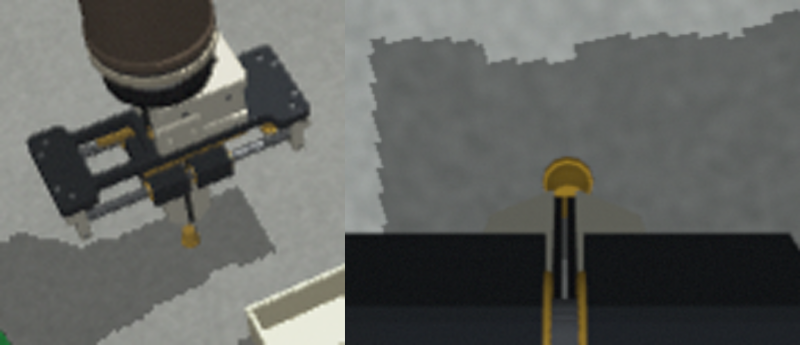

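Run:
```python
from h import *
for z in (0,.0045,.01,.016,.02,.025,.03): print(z,w2px([[.4741,-.0685,z]],"wrist").round(1),w2px([[.4741,-.0685,z]],"scene").round(1))
s=get_image("scene");H=hsv(s)
for r in range(205,234): print(r,[tuple(int(v) for v in s[r,c]) for c in (257,259,260,261,263)])
```

```text
0 [[317.1 223.1]] [[260.4 226.8]]
0.0045 [[317.1 225.6]] [[260.2 225.7]]
0.01 [[317.1 228.9]] [[259.9 224.5]]
0.016 [[317.1 232.7]] [[259.7 223. ]]
0.02 [[317.2 235.4]] [[259.5 222.1]]
0.025 [[317.2 238.9]] [[259.2 220.9]]
0.03 [[317.2 242.5]] [[259.  219.7]]
205 [(43, 42, 41), (48, 52, 53), (63, 65, 66), (57, 77, 85), (35, 35, 31)]
206 [(41, 38, 37), (45, 44, 41), (56, 55, 54), (59, 63, 65), (34, 33, 30)]
207 [(40, 37, 33), (35, 32, 29), (46, 52, 52), (66, 87, 96), (33, 32, 30)]
208 [(35, 32, 32), (33, 33, 33), (44, 49, 49), (80, 93, 97), (34, 32, 29)]
209 [(31, 30, 29), (32, 30, 29), (43, 45, 44), (85, 93, 94), (31, 27, 25)]
210 [(33, 31, 29), (32, 29, 29), (41, 40, 41), (77, 83, 81), (80, 88, 88)]
211 [(34, 33, 32), (34, 34, 32), (51, 53, 53), (86, 92, 92), (100, 108, 110)]
212 [(38, 37, 36), (30, 29, 29), (47, 51, 52), (100, 109, 110), (103, 112, 114)]
213 [(96, 103, 105), (29, 30, 30), (50, 53, 54), (102, 109, 112), (101, 111, 112)]
214 [(104, 113, 114), (40, 43, 44), (44, 47, 46), (87, 96, 97), (104, 113, 115)]
215 [(102, 111, 112), (60, 63, 64), (35, 36, 36), (74, 81, 81), (10
[... 754 characters left out ...]
225 [(91, 97, 99), (43, 94, 116), (41, 92, 115), (39, 87, 109), (63, 85, 94)]
226 [(89, 97, 99), (43, 93, 115), (42, 93, 115), (40, 87, 109), (51, 80, 93)]
227 [(89, 98, 101), (44, 97, 118), (43, 93, 115), (41, 93, 115), (59, 83, 94)]
228 [(94, 98, 98), (52, 93, 110), (46, 98, 121), (44, 90, 109), (91, 97, 98)]
229 [(94, 97, 98), (90, 98, 100), (90, 100, 105), (92, 100, 103), (97, 100, 98)]
230 [(94, 98, 96), (97, 99, 98), (98, 101, 99), (99, 102, 100), (95, 98, 97)]
231 [(95, 97, 96), (95, 99, 98), (95, 98, 97), (94, 97, 96), (96, 99, 98)]
232 [(98, 99, 99), (93, 97, 95), (95, 97, 96), (95, 98, 97), (99, 101, 100)]
233 [(96, 99, 98), (95, 98, 97), (96, 98, 97), (96, 99, 98), (99, 103, 100)]
```

Both views put the visible fingertips about 40 mm above the reported TCP. I'll open and go down further in guarded steps.

apply_moves([
  {"x": 0, "y": 0, "z": 0, "yaw": 0, "hand": -0.4},
  {"x": 0, "y": 0, "z": 0, "yaw": 0, "hand": -0.4},
  {"x": 0, "y": 0, "z": 0, "yaw": 0, "hand": -0.4},
  {"x": 0, "y": 0, "z": -0.3, "yaw": 0, "hand": -0.4},
  {"x": 0, "y": 0, "z": -0.6, "yaw": 0, "hand": -0.4},
])

```text
clock: 6.18
position: [0.4739, -0.0685, -0.002]
ee_rot: [3.12, -0.366, -0.0]
force: [-0.5, -0.5, 0.9]
width: 0.299
gripper_force: 0.0
```

Run:
```python
from h import *
o=st()
im,b=brass("wrist");s,b2=brass("scene")
c=cv2.resize(s[150:260,200:310],(500,500),interpolation=2);w=cv2.resize(im[150:300,220:420],(660,500))
cv2.imwrite("pics/c5.png",cv2.resize(np.hstack([c,w]),(800,345)))
```

```text
t 6.17 p [ 0.4739 -0.0685 -0.002 ] psi -13.38 tilt -1.0 q [ 0.23  0.49 -0.26  2.11  0.23  0.57 -2.  ] F [-0.5 -0.5  0.9] w 0.299 g 0.0
```

View pics/c5.png

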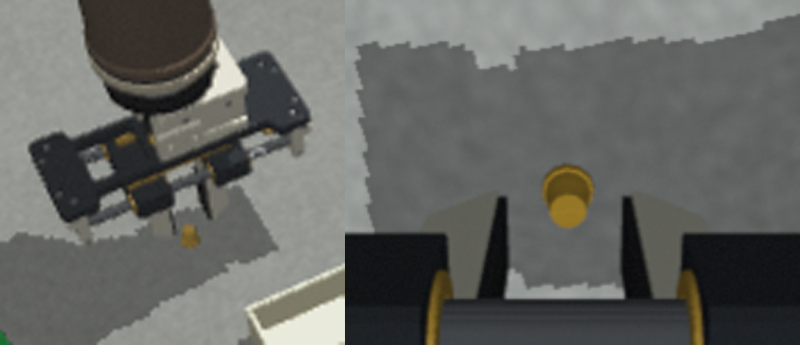

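The fingertips clearly hang about 40 mm above the bench while the TCP reads -0.002, so the offset is real.

apply_moves([
  {"x": 0, "y": 0, "z": -1, "yaw": 0, "hand": -0.4},
  {"x": 0, "y": 0, "z": -2, "yaw": 0, "hand": -0.4},
  {"x": 0, "y": 0, "z": -2.8, "yaw": 0, "hand": -0.4},
  {"x": 0, "y": 0, "z": -2.8, "yaw": 0, "hand": -0.4},
])

```text
clock: 6.78
position: [0.4733, -0.0683, -0.0306]
ee_rot: [3.12, -0.366, -0.003]
force: [-0.4, 0.4, -0.7]
width: 0.299
gripper_force: 0.0
```

apply_moves([
  {"x": 0, "y": 0, "z": -0.2, "yaw": 0, "hand": -0.4},
  {"x": 0, "y": 0, "z": -0.4, "yaw": 0, "hand": -0.4},
  {"x": 0, "y": 0, "z": -0.4, "yaw": 0, "hand": -0.4},
])

```text
clock: 7.15
position: [0.474, -0.0685, -0.0337]
ee_rot: [3.12, -0.366, 0.0]
force: [0.2, -0.3, -0.2]
width: 0.302
gripper_force: 0.0
```

Run:
```python
from h import *
o=st()
im,b=brass("wrist");s,b2=brass("scene");print(b)
c=cv2.resize(s[150:260,200:310],(500,500),interpolation=2);w=cv2.resize(im[150:300,220:420],(660,500))
cv2.imwrite("pics/c6.png",cv2.resize(np.hstack([c,w]),(800,345)))
```

```text
t 7.15 p [ 0.474  -0.0685 -0.0337] psi -13.38 tilt -1.0 q [ 0.21  0.54 -0.24  2.13  0.26  0.5  -2.02] F [ 0.2 -0.3 -0.2] w 0.302 g 0.0
[(([317.8, 259.0], 693), array([ 0.472 , -0.0683])), (([259.7, 295.0], 393), array([ 0.4576, -0.0314])), (([372.6, 295.0], 388), array([ 0.4429, -0.093 ])), (([348.8, 341.0], 3399), array([ 0.4148, -0.0736]))]
```

View pics/c6.png

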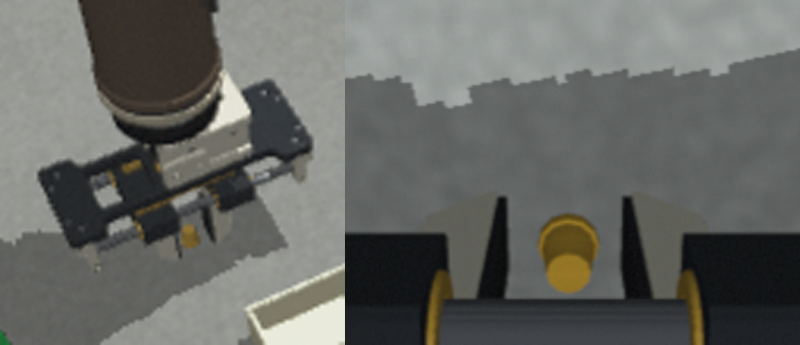

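The stud now stands between the finger pads, in the right crop at (568,255). Closing.

apply_moves([
  {"x": 0, "y": 0, "z": -0.3, "yaw": 0, "hand": -0.4},
  {"x": 0, "y": 0, "z": -0.3, "yaw": 0, "hand": -1},
  {"x": 0, "y": 0, "z": -0.3, "yaw": 0, "hand": -1},
  {"x": 0, "y": 0, "z": -0.3, "yaw": 0, "hand": -1},
  {"x": 0, "y": 0, "z": -0.3, "yaw": 0, "hand": -1},
], newtons=20)

```text
clock: 7.88
position: [0.4759, -0.0681, -0.0344]
ee_rot: [-3.12, 0.365, -0.006]
force: [-5.9, 1.8, 34.6]
width: 0.149
gripper_force: 25.7
```

apply_moves([
  {"x": 0, "y": 0, "z": 3, "yaw": 0, "hand": -1},
  {"x": 0, "y": 0, "z": 8.5, "yaw": 0, "hand": -1},
  {"x": 5, "y": 1.5, "z": 8.5, "yaw": 0, "hand": -1},
  {"x": 10, "y": 3, "z": 8.5, "yaw": 0, "hand": -1},
  {"x": 14, "y": 4.3, "z": 8.5, "yaw": 0, "hand": -1},
  {"x": 14, "y": 4.3, "z": 8.5, "yaw": 0, "hand": -1},
])

```text
clock: 8.62
position: [0.6166, -0.0235, 0.0481]
ee_rot: [-3.119, 0.363, -0.003]
force: [-0.2, 0.4, -0.2]
width: 0.143
gripper_force: 20.0
```

```bash
cat >> h.py <<'E'
def trayfit(c="top"):
    get_image(c); out=[]
    for r in silhouettes("tray",c):
        cs=max(cv2.findContours(r["mask"].astype(np.uint8),0,1)[0],key=cv2.contourArea)
        P=px2w(cs[:,0],c,.038); q=cv2.minAreaRect((P[:,:2]*1000).astype(np.float32))
        a=q[2] if q[1][0]>q[1][1] else q[2]+90
        out.append((np.round(q[0],1),np.round(sorted(q[1]),0),round(a,1),round(r["p"],2)))
    return out
E
python3 - <<'E'
from h import *
st();print(trayfit("scene"));print(brass("scene")[1]); print(brass("wrist")[1])
E
```

```text
t 8.62 p [ 0.6166 -0.0235  0.0481] psi -13.28 tilt -1.0 q [ 0.14  0.59 -0.28  1.73  0.2   0.85 -2.03] F [-0.2  0.4 -0.2] w 0.143 g 20.0
[(array([ 669.1, -236.3]), array([ 56., 107.]), 48.1, 0.95), (array([791.8, -50.7]), array([ 57., 113.]), 174.0, 0.59), (array([627., -32.]), array([ 83., 148.]), 74.6, 0.57)]
[(([406.0, 0.4], 18), array([-0.0241,  1.0447])), (([285.4, 188.7], 31), array([0.4252, 0.0517])), (([363.3, 216.2], 249), array([0.6262, 0.1397])), (([290.6, 207.8], 42), array([0.4835, 0.0215])), (([302.3, 206.1], 12), array([0.4993, 0.0472])), (([304.5, 219.8], 25), array([0.5359, 0.0233])), (([299.2, 227.7], 12), array([ 0.5454, -0.002 ])), (([310.6, 231.8], 16), array([0.5734, 0.0108])), (([1.3, 278.5], 35), array([ 0.1957, -0.602 ]))]
[(([120.6, 211.6], 1158), array([0.6441, 0.1265])), (([316.1, 261.7], 686), array([ 0.5651, -0.014 ])), (([165.4, 269.2], 220), array([0.5874, 0.1109])), (([285.7, 294.8], 309), array([0.54  , 0.0189])), (([346.7, 294.8], 303), array([ 0.5278, -0.0323])), (([319.5, 341.2], 3483), array([0.4852, 0.0018]))]
```

apply_moves([
  {"x": 0, "y": 0, "z": -4, "yaw": 0, "hand": -1},
  {"x": 0, "y": 0, "z": -5.5, "yaw": 0, "hand": -1},
  {"x": 0, "y": 0, "z": -5.5, "yaw": 0, "hand": -0.5},
  {"x": 0, "y": 0, "z": -5.5, "yaw": 0, "hand": -0.5},
  {"x": 0, "y": 0, "z": -5.5, "yaw": 0, "hand": -0.5},
  {"x": 0, "y": 0, "z": 0, "yaw": 0, "hand": -0.4},
  {"x": -6, "y": 2.3, "z": 0, "yaw": 0, "hand": -0.4},
  {"x": -12, "y": 4.6, "z": 0, "yaw": 0, "hand": -0.4},
  {"x": -17.5, "y": 6.8, "z": 0, "yaw": 0, "hand": -0.4},
  {"x": -19.4, "y": 7.5, "z": -2, "yaw": 0, "hand": -0.4},
])

```text
clock: 10.07
position: [0.4179, 0.0506, 0.0297]
ee_rot: [-3.12, 0.362, -0.004]
force: [1.4, -1.1, -1.0]
width: 0.295
gripper_force: 0.0
```

Run:
```python
from h import *
st();print(brass("wrist")[1]);print(brass("scene")[1]);print(brass("top")[1])
```

```text
t 10.07 p [0.4179 0.0506 0.0297] psi -13.25 tilt -1.0 q [ 0.01  0.37 -0.32  2.21  0.21  0.59 -2.26] F [ 1.4 -1.1 -1. ] w 0.295 g 0.0
[(([61.5, 30.7], 937), array([0.5732, 0.1782])), (([313.9, 208.2], 341), array([0.4229, 0.0518])), (([259.6, 295.0], 414), array([0.3617, 0.1106])), (([372.6, 294.6], 409), array([0.3415, 0.0232])), (([347.1, 341.2], 3495), array([0.3015, 0.052 ]))]
[(([406.0, 0.4], 18), array([-0.0241,  1.0447])), (([264.8, 146.0], 22), array([0.2612, 0.1086])), (([279.6, 154.0], 51), array([0.3148, 0.12  ])), (([285.4, 188.8], 32), array([0.4255, 0.0515])), (([362.5, 215.5], 268), array([0.6233, 0.1398])), (([309.6, 249.6], 33), array([ 0.6102, -0.0244])), (([1.3, 278.5], 35), array([ 0.1957, -0.602 ]))]
[(([261.9, 197.9], 223), array([0.6136, 0.1505])), (([329.5, 200.0], 16), array([ 0.6075, -0.0263])), (([595.0, 378.6], 3684), array([ 0.1363, -0.7206]))]
```

apply_moves([
  {"x": 0.1, "y": 0, "z": -3, "yaw": 0, "hand": -0.4},
  {"x": 0.1, "y": 0, "z": -6, "yaw": 0, "hand": -0.4},
  {"x": 0.1, "y": 0, "z": -6, "yaw": 0, "hand": -0.4},
  {"x": 0.1, "y": 0, "z": -6, "yaw": 0, "hand": -1},
  {"x": 0.1, "y": 0, "z": -6, "yaw": 0, "hand": -1},
  {"x": 0.1, "y": 0, "z": -6, "yaw": 0, "hand": -1},
  {"x": 0.1, "y": 0, "z": -6, "yaw": 0, "hand": -1},
  {"x": 0.1, "y": 0, "z": -2, "yaw": 0, "hand": -1},
  {"x": 0.1, "y": 0, "z": 2.5, "yaw": 0, "hand": -1},
  {"x": 0.1, "y": 0, "z": 2.5, "yaw": 0, "hand": -1},
])

```text
clock: 11.48
position: [0.4235, 0.0499, 0.0566]
ee_rot: [-3.119, 0.367, -0.01]
force: [0.5, -0.3, -0.9]
width: 0.121
gripper_force: 24.1
```

apply_moves([
  {"x": 6, "y": -2.1, "z": 0, "yaw": 0, "hand": -1},
  {"x": 11.5, "y": -4.2, "z": 0, "yaw": 0, "hand": -1},
  {"x": 17, "y": -6, "z": 0, "yaw": 0, "hand": -1},
  {"x": 20, "y": -6.5, "z": 0, "yaw": 0, "hand": -1},
  {"x": 20, "y": -6.5, "z": 0, "yaw": 0, "hand": -1},
])

```text
clock: 12.1
position: [0.6224, -0.0163, 0.0524]
ee_rot: [-3.12, 0.369, -0.0]
force: [-1.1, 0.0, 0.0]
width: 0.119
gripper_force: 24.1
```

Run:
```python
from h import *
st();print(trayfit("scene"));print(brass("scene")[1])
```

```text
t 12.1 p [ 0.6224 -0.0163  0.0524] psi -13.47 tilt -1.0 q [ 0.13  0.59 -0.29  1.71  0.21  0.87 -2.05] F [-1.1  0.   0. ] w 0.119 g 24.1
[(array([ 668.1, -235.8]), array([ 54., 107.]), 48.1, 0.6), (array([789., -50.]), array([ 53., 114.]), 173.1, 0.58), (array([626.9, -31.2]), array([ 82., 149.]), 75.6, 0.56), (array([557.9, 284.3]), array([174., 258.]), 8.2, 0.51)]
[(([406.0, 0.4], 18), array([-0.0241,  1.0447])), (([363.1, 216.8], 244), array([0.6271, 0.138 ])), (([308.2, 203.9], 12), array([0.5041, 0.063 ])), (([296.0, 205.7], 42), array([0.4876, 0.0361])), (([311.0, 217.4], 20), array([0.5412, 0.0401])), (([305.8, 225.7], 13), array([0.5517, 0.014 ])), (([316.6, 230.5], 25), array([0.5803, 0.0242])), (([309.6, 249.6], 36), array([ 0.6102, -0.0244])), (([1.3, 278.5], 35), array([ 0.1957, -0.602 ]))]
```

apply_moves([
  {"x": 0, "y": 0, "z": -4, "yaw": 0, "hand": -1},
  {"x": 0, "y": 0, "z": -5.5, "yaw": 0, "hand": -1},
  {"x": 0, "y": 0, "z": -5.5, "yaw": 0, "hand": -0.5},
  {"x": 0, "y": 0, "z": -5.5, "yaw": 0, "hand": -0.5},
  {"x": 0, "y": 0, "z": -5.5, "yaw": 0, "hand": -0.5},
  {"x": 0, "y": 0, "z": 0, "yaw": 0, "hand": -0.4},
  {"x": 0, "y": 0, "z": 6, "yaw": 0, "hand": -0.2},
  {"x": 0, "y": 0, "z": 12, "yaw": 0, "hand": 0},
  {"x": 0, "y": 0, "z": 18, "yaw": 0, "hand": 0},
  {"x": 0, "y": 0, "z": 20.8, "yaw": 0, "hand": 0},
])

```text
clock: 13.5
position: [0.6223, -0.0151, 0.2664]
ee_rot: [-3.119, 0.366, -0.01]
force: [0.1, -1.7, 0.0]
width: 0.5
gripper_force: 0.0
```

apply_moves([
  {"x": -0.5, "y": 6, "z": 0, "yaw": 8, "hand": 0},
  {"x": -1, "y": 12, "z": 0, "yaw": 16, "hand": 0},
  {"x": -1.5, "y": 18, "z": 0, "yaw": 22.5, "hand": 0},
  {"x": -2, "y": 22, "z": 0, "yaw": 22.5, "hand": 0},
  {"x": -2, "y": 22, "z": 0, "yaw": 22.5, "hand": 0},
])

```text
clock: 14.12
position: [0.5993, 0.2095, 0.2621]
ee_rot: [-3.128, -0.26, -0.001]
force: [0.1, -0.5, -0.0]
width: 0.501
gripper_force: 0.0
```

Run:
```python
from h import *
st();print(brass("scene")[1]);print(brass("top")[1])
c=camera_model("wrist");im=get_image("wrist");cv2.imwrite("pics/w7.png",im)
import pickle;pickle.dump(c,open("cm7.pkl","wb"))
for r in silhouettes("cap","wrist")[:3]:
    m=r["mask"].astype(np.uint8);print(r["p"],r["rect"],m.sum())
    cs=max(cv2.findContours(m,0,1)[0],key=cv2.contourArea);print(cv2.fitEllipse(cs))
```

```text
t 14.12 p [0.5993 0.2095 0.2621] psi 9.5 tilt -1.0 q [-0.12  0.45 -0.45  1.41  0.2   1.32 -1.99] F [ 0.1 -0.5 -0. ] w 0.501 g 0.0
[(([379.6, 70.9], 17), array([0.2346, 0.6141])), (([413.1, 73.7], 29), array([0.3208, 0.6855])), (([392.2, 95.0], 17), array([0.3502, 0.5498])), (([362.6, 215.5], 264), array([0.6235, 0.14  ])), (([313.0, 249.5], 74), array([ 0.6154, -0.0183])), (([1.3, 278.5], 35), array([ 0.1957, -0.602 ]))]
[(([220.6, 175.0], 30), array([0.6745, 0.2601])), (([269.0, 200.5], 177), array([0.6067, 0.1318])), (([327.3, 197.9], 37), array([ 0.613 , -0.0206])), (([595.5, 378.0], 3814), array([ 0.1378, -0.722 ]))]
0.98 [252.3, 1.4, 312.6, 61.4] 2965
((282.3752746582031, 29.292585372924805), (57.424278259277344, 63.959693908691406), 156.46701049804688)
0.77 [232.0, 147.6, 317.9, 239.0] 5923
((276.5013122558594, 190.57057189941406), (84.09977722167969, 88.08849334716797), 17.995330810546875)
0.62 [216.0, 140.6, 316.1, 251.5] 993
((234.6511993408203, 231.6435546875), (30.002391815185547, 40.860870361328125), 139.4845428466797)
```

View pics/w7.png

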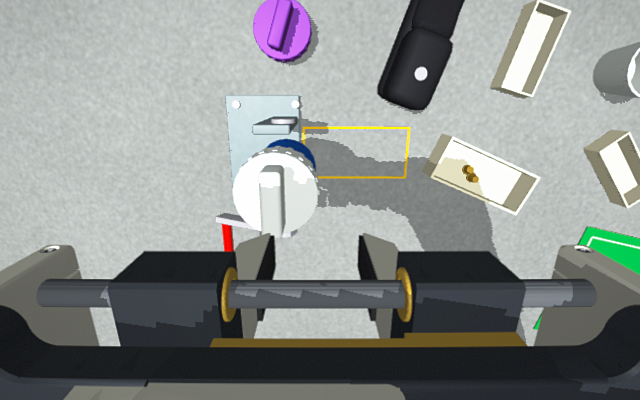

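The wrist view shows both studs in the big tray at (468,174). The white cap is at (276,190), its bar running along the image column (262–285) and parallel to the tool x.

Run:
```python
from h import *
import pickle
c=pickle.load(open("cm7.pkl","rb"));im=cv2.imread("pics/w7.png")
print("disc",px2w([[276.5,190.6]],"wrist",.207,c).round(4))
g=cv2.cvtColor(im,cv2.COLOR_BGR2GRAY)
# outline refined from wrist
ye=cv2.inRange(hsv(im),(18,90,60),(32,255,255)); ye[:, :300]=0;ye[:,415:]=0;ye[185:]=0
v,u=np.where(ye>0);P=px2w(np.c_[u,v],"wrist",0,c);print("outline",fitrect(P,[.616,.15,.157],.070,.150))
pv=np.array([.602,.239]);X=np.array([np.cos(.157),np.sin(.157)]);Y=np.array([-X[1],X[0]])
print("pred bar top corners",[w2px([[*(pv+a*.026*X+b*.008*Y),.239]],"wrist",c).round(1).tolist() for a in(-1,1) for b in(-1,1)])
print("pred disc", [w2px([[*(pv+.035*(np.cos(t)*X+np.sin(t)*Y)),.209]],"wrist",c).round(1).tolist() for t in(0,1.57,3.14,4.71)])
print([ (r,int(g[r,273]),int(g[r,300])) for r in range(145,245,3)])
print([ (k,int(g[200,k])) for k in range(225,325,2)])
```

```text
disc [[0.6041 0.2385 0.207 ]]
outline (array([0.61492827, 0.14987806, 0.15644704]), np.float64(0.0010526870174877787))
pred bar top corners [[[282.3, 238.4]], [[261.0, 238.3]], [[280.1, 170.6]], [[257.3, 170.5]]]
pred disc [[[273.7, 150.9]], [[232.5, 193.5]], [[276.7, 233.0]], [[318.1, 193.8]]]
[(145, 47, 43), (148, 151, 47), (151, 192, 51), (154, 255, 139), (157, 254, 199), (160, 254, 164), (163, 255, 255), (166, 138, 254), (169, 150, 254), (172, 237, 254), (175, 254, 254), (178, 254, 254), (181, 254, 255), (184, 255, 233), (187, 231, 230), (190, 230, 229), (193, 229, 229), (196, 229, 229), (199, 229, 229), (202, 229, 229), (205, 228, 229), (208, 228, 228), (211, 228, 227), (214, 228, 229), (217, 228, 228), (220, 227, 227), (223, 227, 229), (226, 227, 219), (229, 227, 200), (232, 227, 200), (235, 146, 202), (238, 32, 197), (241, 26, 201), (244, 27, 192)]
[(225, 192), (227, 192), (229, 193), (231, 192), (233, 220), (235, 255), (237, 254), (239, 254), (241, 254), (243, 254), (245, 254), (247, 254), (249, 254), (251, 254), (253, 254), (255, 254), (257, 255), (259, 255), (261, 209), (263, 228), (265, 227), (267, 228), (269, 228), (271, 229), (273, 229), (275, 229), (277, 226), (279, 203), (281, 127), (283, 113), (285, 222), (287, 230), (289, 228), (291, 228), (293, 228), (295, 228), (297, 228), (299, 229), (301, 228), (303, 228), (305, 229), (307, 229), (309, 228), (311, 230), (313, 229), (315, 231), (317, 189), (319, 128), (321, 130), (323, 132)]
```

apply_moves([
  {"x": 0.2, "y": 2.95, "z": 0, "yaw": -0.5, "hand": 0},
  {"x": 0.2, "y": 2.95, "z": -3, "yaw": -0.5, "hand": 0},
  {"x": 0.2, "y": 2.95, "z": -6, "yaw": -0.5, "hand": 0},
  {"x": 0.2, "y": 2.95, "z": -8.2, "yaw": -0.5, "hand": 0},
  {"x": 0.2, "y": 2.95, "z": -8.2, "yaw": -0.5, "hand": 0},
], newtons=55)

```text
clock: 14.95
position: [0.6025, 0.2317, 0.1778]
ee_rot: [3.131, 0.232, -0.004]
force: [-0.0, -0.3, -0.8]
width: 0.5
gripper_force: 0.0
```

apply_moves([
  {"x": 0, "y": 0, "z": 0, "yaw": 0, "hand": -1},
  {"x": 0, "y": 0, "z": 0, "yaw": 0, "hand": -1},
  {"x": 0, "y": 0, "z": 0, "yaw": 0, "hand": -1},
  {"x": 0, "y": 0, "z": 0, "yaw": 0, "hand": -1},
  {"x": 0, "y": 0, "z": 0, "yaw": 0, "hand": -1},
])

```text
clock: 15.58
position: [0.603, 0.2361, 0.1802]
ee_rot: [-3.13, -0.238, -0.002]
force: [-0.1, 5.6, 3.9]
width: 0.171
gripper_force: 55.0
```

```bash
python3 -c "
from h import *
o=st();print(o['ft_torque'])"
```

```text
t 15.57 p [0.603  0.2361 0.1802] psi 8.7 tilt -1.0 q [-0.17  0.52 -0.44  1.5   0.23  1.17 -2.07] F [-0.1  5.6  3.9] w 0.171 g 55.0
[1.27967105 0.20021542 0.0692071 ]
```

apply_moves([
  {"x": 0, "y": 0, "z": 0.03, "yaw": 5, "hand": -1},
  {"x": 0, "y": 0, "z": 0.1, "yaw": 15, "hand": -1},
  {"x": 0, "y": 0, "z": 0.17, "yaw": 25, "hand": -1},
  {"x": 0, "y": 0, "z": 0.23, "yaw": 35, "hand": -1},
  {"x": 0, "y": 0, "z": 0.3, "yaw": 45, "hand": -1},
  {"x": 0, "y": 0, "z": 0.3, "yaw": 45, "hand": -1},
])

```text
clock: 16.32
position: [0.6025, 0.237, 0.183]
ee_rot: [-2.797, -1.422, -0.003]
force: [-1.0, 7.5, 1.5]
width: 0.17
gripper_force: 55.0
```

```bash
python3 -c "
from h import *
o=st();print(o['ft_torque'])"
```

```text
t 16.32 p [0.6025 0.237  0.183 ] psi 53.88 tilt -1.0 q [-0.06  0.56 -0.63  1.49  0.34  1.2  -1.36] F [-1.   7.5  1.5] w 0.17 g 55.0
[1.91652542 0.42055507 0.02893819]
```

apply_moves([
  {"x": 0, "y": 0.1, "z": 0.07, "yaw": 10, "hand": -1},
  {"x": 0, "y": 0.1, "z": 0.13, "yaw": 20, "hand": -1},
  {"x": 0, "y": 0.1, "z": 0.2, "yaw": 30, "hand": -1},
  {"x": 0, "y": 0.1, "z": 0.27, "yaw": 40, "hand": -1},
  {"x": 0, "y": 0.1, "z": 0.33, "yaw": 50, "hand": -1},
  {"x": 0, "y": 0.1, "z": 0.4, "yaw": 60, "hand": -1},
  {"x": 0, "y": 0.1, "z": 0.47, "yaw": 70, "hand": -1},
  {"x": 0, "y": 0.1, "z": 0.53, "yaw": 80, "hand": -1},
  {"x": 0, "y": 0.1, "z": 0.6, "yaw": 90, "hand": -1},
  {"x": 0, "y": 0.1, "z": 0.6, "yaw": 90, "hand": -1},
])

```text
clock: 17.58
position: [0.6017, 0.2366, 0.1882]
ee_rot: [-0.974, -2.984, -0.002]
force: [-5.1, 4.6, 1.1]
width: 0.174
gripper_force: 55.0
```

```bash
python3 -c "
from h import *
o=st();print(o['ft_torque'])"
```

```text
t 17.57 p [0.6017 0.2366 0.1882] psi 143.86 tilt -1.0 q [ 0.13  0.67 -1.    1.46  0.57  1.32  0.03] F [-5.1  4.6  1.1] w 0.174 g 55.0
[1.2202215  0.86088808 0.0453422 ]
```

apply_moves([
  {"x": -0.05, "y": 0.1, "z": 0.07, "yaw": 10, "hand": -1},
  {"x": -0.05, "y": 0.1, "z": 0.13, "yaw": 20, "hand": -1},
  {"x": -0.05, "y": 0.1, "z": 0.2, "yaw": 30, "hand": -1},
  {"x": -0.05, "y": 0.1, "z": 0.27, "yaw": 40, "hand": -1},
  {"x": -0.05, "y": 0.1, "z": 0.33, "yaw": 50, "hand": -1},
  {"x": -0.05, "y": 0.1, "z": 0.33, "yaw": 50, "hand": -1},
])

```text
clock: 18.32
position: [0.6016, 0.2365, 0.1914]
ee_rot: [0.372, -3.118, -0.001]
force: [-3.8, 1.9, 1.9]
width: 0.168
gripper_force: 55.0
```

```bash
python3 -c "
from h import *
o=st();print(o['ft_torque'])"
```

```text
t 18.32 p [0.6016 0.2365 0.1914] psi -166.39 tilt -1.0 q [ 0.2   0.75 -1.18  1.45  0.69  1.4   0.8 ] F [-3.8  1.9  1.9] w 0.168 g 55.0
[0.69554485 1.02089866 0.16657609]
```

Joint 3 nears its limit, so I'll release, turn back half a turn and regrasp.

apply_moves([
  {"x": 0, "y": 0, "z": 0, "yaw": 0, "hand": 0.6},
  {"x": 0, "y": 0, "z": 0, "yaw": 0, "hand": 0.6},
  {"x": 0, "y": 0, "z": 0, "yaw": 0, "hand": 0.6},
  {"x": 0, "y": 0, "z": 0, "yaw": 0, "hand": 0.6},
  {"x": 0, "y": 0, "z": 0, "yaw": -10, "hand": 0.6},
  {"x": 0, "y": 0, "z": 0, "yaw": -20, "hand": 0.6},
  {"x": 0, "y": 0, "z": 0, "yaw": -30, "hand": 0.6},
  {"x": 0, "y": 0, "z": 0, "yaw": -40, "hand": 0.6},
  {"x": 0, "y": 0, "z": 0, "yaw": -50, "hand": 0.6},
  {"x": 0, "y": 0, "z": 0, "yaw": -60, "hand": 0.6},
])

```text
clock: 19.58
position: [0.6025, 0.236, 0.1916]
ee_rot: [1.246, 2.884, 0.0]
force: [0.2, -1.1, -0.3]
width: 0.8
gripper_force: 0.0
```

apply_moves([
  {"x": 0, "y": 0, "z": 0, "yaw": -10, "hand": 0.6},
  {"x": 0, "y": 0, "z": 0, "yaw": -20, "hand": 0.6},
  {"x": 0, "y": 0, "z": 0, "yaw": -30, "hand": 0.6},
  {"x": 0, "y": 0, "z": 0, "yaw": -40, "hand": 0.6},
  {"x": 0, "y": 0, "z": 0, "yaw": -50, "hand": 0.6},
  {"x": 0, "y": 0, "z": 0, "yaw": -60, "hand": 0.6},
  {"x": 0, "y": 0, "z": 0, "yaw": -70, "hand": 0.6},
  {"x": 0, "y": 0, "z": 0, "yaw": -80, "hand": 0.6},
  {"x": 0, "y": 0, "z": 0, "yaw": -90, "hand": 0.6},
  {"x": 0, "y": 0, "z": 0, "yaw": -100, "hand": 0.6},
])

```text
clock: 20.82
position: [0.6024, 0.2361, 0.1916]
ee_rot: [3.01, 0.9, 0.0]
force: [0.1, 1.7, -0.2]
width: 0.803
gripper_force: 0.0
```

apply_moves([
  {"x": 0, "y": 0, "z": 0, "yaw": -10, "hand": 0.6},
  {"x": 0, "y": 0, "z": 0, "yaw": -20, "hand": 0.6},
  {"x": 0, "y": 0, "z": 0, "yaw": -20, "hand": 0.6},
  {"x": 0, "y": 0, "z": 0, "yaw": -20, "hand": -1},
  {"x": 0, "y": 0, "z": 0, "yaw": -20, "hand": -1},
  {"x": 0, "y": 0, "z": 0, "yaw": -20, "hand": -1},
  {"x": 0, "y": 0, "z": 0, "yaw": -20, "hand": -1},
  {"x": 0, "y": 0, "z": 0, "yaw": -20, "hand": -1},
  {"x": 0, "y": 0, "z": 0, "yaw": -20, "hand": -1},
])

```text
clock: 21.95
position: [0.6025, 0.2361, 0.1915]
ee_rot: [3.119, 0.373, 0.0]
force: [-0.1, 0.1, 0.1]
width: 0.199
gripper_force: 0.0
```

```bash
python3 -c "
from h import *
o=st();print(o['ft_torque'])"
```

```text
t 21.95 p [0.6025 0.2361 0.1915] psi 13.63 tilt -1.0 q [-0.16  0.52 -0.46  1.48  0.24  1.2  -1.99] F [-0.1  0.1  0.1] w 0.199 g 0.0
[-0.05028976 -0.00387799 -0.06638069]
```

apply_moves([
  {"x": 0, "y": 0, "z": 0, "yaw": 0, "hand": -1},
  {"x": 0, "y": 0, "z": 0, "yaw": 0, "hand": -1},
  {"x": 0, "y": 0, "z": 0.07, "yaw": 10, "hand": -1},
  {"x": 0, "y": 0, "z": 0.13, "yaw": 20, "hand": -1},
  {"x": 0, "y": 0, "z": 0.2, "yaw": 30, "hand": -1},
  {"x": 0, "y": 0, "z": 0.27, "yaw": 40, "hand": -1},
  {"x": 0, "y": 0, "z": 0.33, "yaw": 50, "hand": -1},
  {"x": 0, "y": 0, "z": 0.4, "yaw": 60, "hand": -1},
  {"x": 0, "y": 0, "z": 0.45, "yaw": 68, "hand": -1},
  {"x": 0, "y": 0, "z": 0.45, "yaw": 68, "hand": -1},
])

```text
clock: 23.2
position: [0.6025, 0.2361, 0.1963]
ee_rot: [-2.379, -2.052, -0.0]
force: [-1.3, -0.1, 2.6]
width: 0.171
gripper_force: 54.9
```

```bash
python3 -c "
from h import *
o=st();print(o['ft_torque'])"
```

```text
t 23.2 p [0.6025 0.2361 0.1963] psi 81.56 tilt -1.0 q [-0.    0.57 -0.73  1.46  0.39  1.25 -0.92] F [-1.3 -0.1  2.6] w 0.171 g 54.9
[0.11753966 0.20956478 0.09960256]
```

apply_moves([
  {"x": 0, "y": 0, "z": 0.2, "yaw": 0, "hand": -1},
  {"x": 0, "y": 0, "z": 0.5, "yaw": 0, "hand": -1},
  {"x": 0, "y": 0, "z": 0.8, "yaw": 0, "hand": -1},
])

```text
clock: 23.58
position: [0.6024, 0.2359, 0.2042]
ee_rot: [2.379, 2.052, -0.0]
force: [-0.3, -0.1, -0.1]
width: 0.177
gripper_force: 54.9
```

apply_moves([
  {"x": 0, "y": 0, "z": 3, "yaw": 0, "hand": -1},
  {"x": 0, "y": 0, "z": 6, "yaw": 0, "hand": -1},
  {"x": -4, "y": -3.6, "z": 6, "yaw": 0, "hand": -1},
  {"x": -8.5, "y": -7.7, "z": 6, "yaw": 0, "hand": -1},
  {"x": -13, "y": -11.8, "z": 6, "yaw": 0, "hand": -1},
  {"x": -17.2, "y": -15.6, "z": 4, "yaw": 0, "hand": -1},
  {"x": -17.2, "y": -15.6, "z": -2, "yaw": 0, "hand": -1},
  {"x": -17.2, "y": -15.6, "z": -8, "yaw": 0, "hand": -1},
  {"x": -17.2, "y": -15.6, "z": -14, "yaw": 0, "hand": -1},
  {"x": -17.2, "y": -15.6, "z": -18.5, "yaw": 0, "hand": -1},
])

```text
clock: 24.82
position: [0.4299, 0.0798, 0.0172]
ee_rot: [-2.378, -2.052, 0.001]
force: [1.2, -0.8, -0.6]
width: 0.17
gripper_force: 54.9
```

apply_moves([
  {"x": 0, "y": 0, "z": -0.6, "yaw": 0, "hand": -1},
  {"x": 0, "y": 0, "z": -1.0, "yaw": 0, "hand": -1},
  {"x": 0, "y": 0, "z": -1.2, "yaw": 0, "hand": -1},
  {"x": 0, "y": 0, "z": -1.2, "yaw": 0, "hand": -1},
])

```text
clock: 25.32
position: [0.4314, 0.0801, 0.0081]
ee_rot: [2.377, 2.052, 0.003]
force: [-0.1, 0.5, -1.7]
width: 0.17
gripper_force: 54.9
```

```bash
python3 -c "
from h import *
o=st();print(trayfit('scene')); print(trayfit('top'),brass('scene')[1])"
```

```text
t 25.32 p [0.4314 0.0801 0.0081] psi 81.6 tilt -1.0 q [ 0.2   0.49 -0.66  2.17  0.51  0.63 -0.97] F [-0.1  0.5 -1.7] w 0.17 g 54.9
[(array([791.7, -51.2]), array([ 55., 113.]), 173.7, 0.95), (array([626.6, -31.2]), array([ 81., 147.]), 76.0, 0.8), (array([ 667.5, -235.1]), array([ 58., 108.]), 46.3, 0.61)]
[(array([615.5, -26.6]), array([ 63., 140.]), 75.2, 0.75), (array([ 653.9, -228.3]), array([ 52., 106.]), 50.1, 0.68), (array([779.4, -42.7]), array([ 45., 108.]), 173.6, 0.63)] [(([406.0, 0.4], 18), array([-0.0241,  1.0447])), (([306.9, 155.8], 31), array([0.3719, 0.1724])), (([281.2, 155.9], 18), array([0.3237, 0.1187])), (([291.6, 167.9], 18), array([0.3787, 0.1112])), (([362.6, 215.5], 268), array([0.6235, 0.14  ])), (([312.9, 249.5], 70), array([ 0.6152, -0.0184])), (([1.3, 278.5], 35), array([ 0.1957, -0.602 ]))]
```

apply_moves([
  {"x": 0, "y": 0, "z": -0.3, "yaw": 0, "hand": -1},
  {"x": 0, "y": 0, "z": -0.3, "yaw": 0, "hand": 0},
  {"x": 0, "y": 0, "z": -0.3, "yaw": 0, "hand": 0},
  {"x": 0, "y": 0, "z": -0.3, "yaw": 0, "hand": 0},
])

```text
clock: 26.08
position: [0.4304, 0.08, 0.0039]
ee_rot: [-2.378, -2.053, 0.0]
force: [-0.4, 0.6, -1.4]
width: 0.447
gripper_force: 0.0
```

apply_moves([
  {"x": 0, "y": 0, "z": 6, "yaw": 0, "hand": 0.5},
  {"x": 0, "y": 0, "z": 11, "yaw": 0, "hand": 1},
  {"x": 4, "y": -3.5, "z": 11, "yaw": -5.6, "hand": 1},
  {"x": 8, "y": -7, "z": 11, "yaw": -5.6, "hand": 1},
  {"x": 12, "y": -10.5, "z": 11, "yaw": -5.6, "hand": 1},
  {"x": 16, "y": -14, "z": 11, "yaw": -5.6, "hand": 1},
  {"x": 17.4, "y": -14.7, "z": 11, "yaw": -5.6, "hand": 1},
  {"x": 17.4, "y": -14.7, "z": 6, "yaw": -5.6, "hand": 1},
  {"x": 17.4, "y": -14.7, "z": 6, "yaw": -5.6, "hand": 1},
])

```text
clock: 27.2
position: [0.601, -0.0665, 0.0609]
ee_rot: [-2.47, -1.933, 0.008]
force: [-0.6, -0.1, 1.2]
width: 1.001
gripper_force: 0.0
```

```bash
python3 -c "
from h import *
o=st();print(trayfit('wrist')); print(trayfit('scene'));
im=get_image('scene');print([(r['rect'],r['p']) for r in recognise('cap','scene')])
w=get_image('wrist');cv2.imwrite('pics/w8.png',np.hstack([w[:300,:],im[100:400,250:410]]))"
```

```text
t 27.2 p [ 0.601  -0.0665  0.0609] psi 76.08 tilt -1.0 q [ 0.45  0.63 -0.63  1.72  0.44  0.95 -0.61] F [-0.6 -0.1  1.2] w 1.001 g 0.0
[(array([619.8, -27.1]), array([ 63., 144.]), 76.1, 0.94), (array([777.9, -39.8]), array([ 47., 117.]), 173.2, 0.75), (array([ 659.9, -181.3]), array([29., 40.]), 165.8, 0.65)]
[(array([627.8, -31.9]), array([ 83., 149.]), 74.8, 0.9), (array([791.2, -51.1]), array([ 54., 112.]), 172.9, 0.82), (array([ 668.3, -235.7]), array([ 54., 107.]), 48.1, 0.81)]
[([424.8, 198.3, 452.9, 232.1], 0.72)]
```

View pics/w8.png

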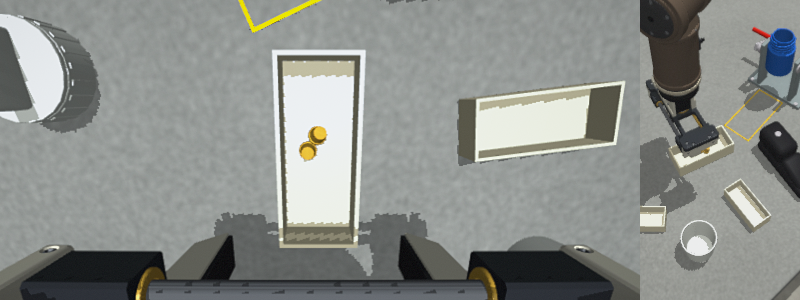

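The tray is centred between the fingers, its columns 274–364, with both studs in it at about (313,142). Gripping gently.

apply_moves([
  {"x": 0.2, "y": 0, "z": -4, "yaw": 0, "hand": 1},
  {"x": 0.2, "y": 0, "z": -8, "yaw": 0, "hand": 1},
  {"x": 0.2, "y": 0, "z": -8.9, "yaw": 0, "hand": 1},
  {"x": 0.2, "y": 0, "z": -8.9, "yaw": 0, "hand": 1},
], newtons=22)

```text
clock: 28.05
position: [0.6068, -0.0667, -0.0243]
ee_rot: [2.475, 1.935, 0.0]
force: [-0.1, 0.3, 0.6]
width: 1.0
gripper_force: 0.0
```

apply_moves([
  {"x": 0, "y": 0, "z": 0, "yaw": 0, "hand": 0.3},
  {"x": 0, "y": 0, "z": 0, "yaw": 0, "hand": 0.3},
  {"x": 0, "y": 0, "z": 0, "yaw": 0, "hand": 0.2},
  {"x": 0, "y": 0, "z": 0, "yaw": 0, "hand": 0.2},
  {"x": 0, "y": 0, "z": 0, "yaw": 0, "hand": 0.2},
], newtons=22)

```text
clock: 28.68
position: [0.6067, -0.067, -0.0245]
ee_rot: [2.475, 1.934, 0.001]
force: [-1.3, -0.1, 4.8]
width: 0.654
gripper_force: 22.0
```

```bash
python3 -c "
from h import *
o=st()"
```

```text
t 28.68 p [ 0.6067 -0.067  -0.0245] psi 76.01 tilt -1.0 q [ 0.4   0.73 -0.57  1.77  0.53  0.79 -0.68] F [-1.3 -0.1  4.8] w 0.654 g 22.0
```

apply_moves([
  {"x": 0, "y": 0, "z": 1.5, "yaw": 0, "hand": 0.2},
  {"x": 0, "y": 0, "z": 3, "yaw": 0, "hand": 0.2},
  {"x": 0.5, "y": 4, "z": 3, "yaw": 8, "hand": 0.2},
  {"x": 1, "y": 8, "z": 3, "yaw": 16, "hand": 0.2},
  {"x": 1.5, "y": 12, "z": 3, "yaw": 23, "hand": 0.2},
  {"x": 1.5, "y": 14, "z": 3, "yaw": 23, "hand": 0.2},
  {"x": 1.5, "y": 15, "z": 3, "yaw": 23, "hand": 0.2},
  {"x": 1.5, "y": 15, "z": 3, "yaw": 23, "hand": 0.2},
])

```text
clock: 29.68
position: [0.6214, 0.0824, 0.0052]
ee_rot: [2.041, 2.387, -0.001]
force: [-0.4, 0.3, -0.8]
width: 0.654
gripper_force: 22.0
```

apply_moves([
  {"x": 0, "y": 0.5, "z": 0, "yaw": 0, "hand": 0.2},
  {"x": 0, "y": 1, "z": 0, "yaw": 0, "hand": 0.2},
  {"x": 0, "y": 1.5, "z": 0, "yaw": 0, "hand": 0.2},
  {"x": 0, "y": 1.5, "z": 0, "yaw": 0, "hand": 0.2},
])

```text
clock: 30.18
position: [0.6214, 0.0987, 0.0051]
ee_rot: [-2.039, -2.39, -0.001]
force: [-0.6, -0.4, -0.2]
width: 0.652
gripper_force: 22.0
```

```bash
python3 -c "
from h import *
o=st();print(trayfit('wrist')[:2]); print(trayfit('scene'));
im=get_image('scene');w=get_image('wrist');cv2.imwrite('pics/w9.png',np.hstack([w[:300,:],im[100:400,250:410]]))"
```

```text
t 30.18 p [0.6214 0.0987 0.0051] psi 99.05 tilt -1.0 q [ 0.2   0.75 -0.68  1.7   0.58  0.9  -0.57] F [-0.6 -0.4 -0.2] w 0.652 g 22.0
[(array([613.6, 147.5]), array([ 75., 138.]), 99.1, 0.7)]
[(array([620.3,  91.4]), array([55., 78.]), 6.9, 0.97), (array([791.4, -51. ]), array([ 53., 111.]), 173.1, 0.81), (array([ 668.5, -235.4]), array([ 54., 109.]), 48.1, 0.7)]
```

View pics/w9.png

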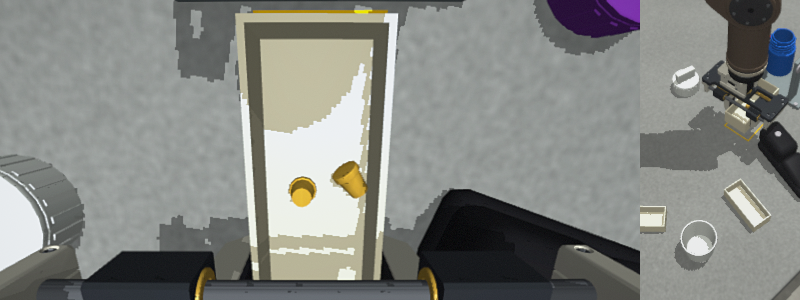

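The tray is held over the outline with both studs in it. The shoe last is close on the right, at about (520,220), so I check that clearance before lowering.

```bash
python3 -c "
from h import *
im=cv2.imread('pics/top0.png');g=hsv(im)[...,2]
m=(g<38).astype(np.uint8);m[:, :262]=0;m[:,302:]=0;m[:100]=0;m[176:]=0
cs=max(cv2.findContours(m,0,1)[0],key=cv2.contourArea)[:,0]
lo=cs[cs[:,1]>=155]
for z in(0,.04,.075):
  P=px2w(lo,'top',z); u=P[:,:2]-[.6214,.1085]; X=np.array([.988,.156]);Y=np.array([-.156,.988])
  print(z,'nearest along toolY:',(u@X).min().round(3)); 
  q=np.c_[u@X,u@Y];q=q[np.argsort(q[:,0])][:14];print(q.round(3).tolist())
"
```

```text
0 nearest along toolY: 0.066
[[0.066, -0.028], [0.066, -0.026], [0.067, -0.023], [0.067, -0.02], [0.068, -0.034], [0.068, -0.031], [0.07, -0.037], [0.07, -0.018], [0.071, -0.016], [0.071, -0.013], [0.071, -0.01], [0.072, -0.008], [0.072, -0.037], [0.075, -0.04]]
0.04 nearest along toolY: 0.059
[[0.059, -0.031], [0.06, -0.028], [0.06, -0.026], [0.061, -0.023], [0.061, -0.036], [0.062, -0.034], [0.063, -0.039], [0.064, -0.021], [0.064, -0.018], [0.064, -0.016], [0.065, -0.013], [0.065, -0.011], [0.066, -0.039], [0.068, -0.042]]
0.075 nearest along toolY: 0.054
[[0.054, -0.033], [0.054, -0.03], [0.055, -0.028], [0.055, -0.025], [0.056, -0.038], [0.056, -0.036], [0.058, -0.041], [0.058, -0.023], [0.058, -0.021], [0.059, -0.018], [0.059, -0.016], [0.06, -0.014], [0.06, -0.041], [0.062, -0.044]]
```

apply_moves([
  {"x": 0.05, "y": 0.5, "z": 0, "yaw": 0, "hand": 0.2},
  {"x": 0.05, "y": 0.95, "z": -0.5, "yaw": 0, "hand": 0.2},
  {"x": 0.05, "y": 0.95, "z": -1.2, "yaw": 0, "hand": 0.2},
  {"x": 0.05, "y": 0.95, "z": -1.8, "yaw": 0, "hand": 0.2},
  {"x": 0.05, "y": 0.95, "z": -2.3, "yaw": 0, "hand": 0.2},
  {"x": 0.05, "y": 0.95, "z": -2.3, "yaw": 0, "hand": 0.2},
])

```text
clock: 31.22
position: [0.6216, 0.1073, -0.0186]
ee_rot: [-2.04, -2.389, 0.001]
force: [0.0, -1.5, -0.8]
width: 0.652
gripper_force: 22.0
```

apply_moves([
  {"x": 0, "y": 0, "z": -0.2, "yaw": 0, "hand": 0.2},
  {"x": 0, "y": 0, "z": -0.4, "yaw": 0, "hand": 0.2},
  {"x": 0, "y": 0, "z": -0.4, "yaw": 0, "hand": 0.2},
])

```text
clock: 31.6
position: [0.6219, 0.1075, -0.022]
ee_rot: [-2.04, -2.389, 0.0]
force: [-0.6, -0.2, -0.6]
width: 0.653
gripper_force: 22.0
```

apply_moves([
  {"x": 0, "y": 0, "z": 0, "yaw": 0, "hand": 0.45},
  {"x": 0, "y": 0, "z": 0, "yaw": 0, "hand": 0.45},
  {"x": 0, "y": 0, "z": 2, "yaw": 0, "hand": 0.45},
  {"x": 0, "y": 0, "z": 6, "yaw": 0, "hand": 0.45},
  {"x": 0, "y": 0, "z": 12, "yaw": 0, "hand": 0.45},
  {"x": 0, "y": 0, "z": 18, "yaw": 0, "hand": 0.2},
  {"x": 0, "y": 0, "z": 24, "yaw": 0, "hand": 0},
  {"x": 0, "y": -4, "z": 26, "yaw": 0, "hand": 0},
  {"x": 0, "y": -6, "z": 26, "yaw": 0, "hand": 0},
  {"x": 0, "y": -6, "z": 26, "yaw": 0, "hand": 0},
])

```text
clock: 32.85
position: [0.6216, 0.0453, 0.2375]
ee_rot: [-2.044, -2.386, 0.002]
force: [0.7, 0.6, -0.7]
width: 0.498
gripper_force: 0.0
```

```bash
python3 -c "
from h import *
o=st();print(trayfit('wrist')); print(trayfit('scene'));print(brass('wrist')[1])"
```

```text
t 32.85 p [0.6216 0.0453 0.2375] psi 98.83 tilt -1.0 q [ 0.35  0.52 -0.8   1.46  0.38  1.32 -0.32] F [ 0.7  0.6 -0.7] w 0.498 g 0.0
[(array([614.5, 152.1]), array([ 61., 141.]), 99.9, 0.78), (array([775.4, -28.9]), array([ 48., 110.]), 173.5, 0.62), (array([ 652.7, -188.8]), array([ 52., 102.]), 9.2, 0.58)]
[(array([627.2, 140.2]), array([ 74., 164.]), 98.4, 0.94), (array([791.7, -51.5]), array([ 53., 112.]), 173.3, 0.73), (array([ 669. , -236.4]), array([ 56., 107.]), 48.1, 0.7)]
[(([296.6, 77.0], 369), array([0.5795, 0.151 ])), (([352.6, 80.5], 330), array([0.6499, 0.1581])), (([338.8, 84.3], 127), array([0.6335, 0.1509])), (([318.4, 89.8], 92), array([0.6091, 0.1402])), (([227.2, 294.3], 523), array([ 0.5171, -0.1811])), (([405.3, 294.7], 531), array([ 0.7918, -0.1372])), (([384.0, 341.1], 3454), array([ 0.779 , -0.2295]))]
```

apply_moves([
  {"x": -1.5, "y": 2.5, "z": 2, "yaw": 10, "hand": 0},
  {"x": -3, "y": 5, "z": 2, "yaw": 20, "hand": 0},
  {"x": -5, "y": 8, "z": 2, "yaw": 30, "hand": 0},
  {"x": -7, "y": 11, "z": 2, "yaw": 40, "hand": 0},
  {"x": -9, "y": 14, "z": 2, "yaw": 50, "hand": 0},
  {"x": -11, "y": 17, "z": 2, "yaw": 60, "hand": 0},
  {"x": -12.5, "y": 20, "z": 2, "yaw": 70, "hand": 0},
  {"x": -14, "y": 23, "z": 2, "yaw": 80, "hand": 0},
  {"x": -14.6, "y": 25.2, "z": 2, "yaw": 90, "hand": 0},
  {"x": -14.6, "y": 25.2, "z": -2, "yaw": 90, "hand": 0},
])

```text
clock: 34.35
position: [0.475, 0.3043, 0.2198]
ee_rot: [-0.258, 3.128, 0.007]
force: [0.4, -0.5, -0.4]
width: 0.5
gripper_force: 0.0
```

```bash
cat >> h.py <<'E'
def red(c,z,show=1):
    cm=camera_model(c); im=get_image(c); H=hsv(im)
    m=cv2.inRange(H,(0,150,60),(7,255,255))|cv2.inRange(H,(173,150,60),(180,255,255))
    n,l,s,ce=cv2.connectedComponentsWithStats(m); k=1+np.argmax(s[1:,4]); v,u=np.where(l==k)
    q=cv2.minAreaRect(np.c_[u,v].astype(np.float32)); b=cv2.boxPoints(q)
    e=sorted([( (b[0]+b[1])/2,(b[2]+b[3])/2),((b[1]+b[2])/2,(b[3]+b[0])/2)],key=lambda p:-np.hypot(*(p[0]-p[1])))[0]
    P=px2w(np.array(e),c,z,cm); print(c,"red",s[k,4],np.round(e,1).tolist(),P.round(4).tolist()); return im
E
python3 -c "
from h import *
o=st();red('wrist',.096);red('scene',.098);red('top',.1)"
```

```text
t 34.35 p [0.475  0.3043 0.2198] psi -170.56 tilt -1.0 q [ 0.11  0.57 -1.18  1.63  0.55  1.31  0.58] F [ 0.4 -0.5 -0.4] w 0.5 g 0.0
wrist red 589 [[307.79998779296875, 162.89999389648438], [308.79998779296875, 221.10000610351562]] [[0.4592, 0.2942, 0.096], [0.5221, 0.3053, 0.096]]
scene red 68 [[362.70001220703125, 128.60000610351562], [378.70001220703125, 136.60000610351562]] [[0.464, 0.2924, 0.098], [0.5137, 0.3014, 0.098]]
top red 2 [[560.0, 371.0], [560.0, 370.0]] [[0.1883, -0.5755, 0.1], [0.1907, -0.5755, 0.1]]
```

apply_moves([
  {"x": 0, "y": 0, "z": -5, "yaw": 0, "hand": 0},
  {"x": 0, "y": 0, "z": -10, "yaw": 0, "hand": 0},
  {"x": 0, "y": 0, "z": -14, "yaw": 0, "hand": 0},
  {"x": 0, "y": 0, "z": -16, "yaw": 0, "hand": 0},
  {"x": 0, "y": 0, "z": -17.8, "yaw": 0, "hand": 0},
  {"x": 0, "y": 0, "z": -17.8, "yaw": 0, "hand": 0},
], newtons=40)

```text
clock: 35.25
position: [0.4761, 0.2995, 0.04]
ee_rot: [0.247, -3.132, 0.0]
force: [-0.8, 0.3, 0.9]
width: 0.498
gripper_force: 0.0
```

```bash
python3 -c "
from h import *
o=st();red('wrist',.096)"
```

```text
t 35.25 p [0.4761 0.2995 0.04  ] psi -170.99 tilt -1.0 q [ 0.02  0.75 -1.02  1.83  0.75  1.01  0.4 ] F [-0.8  0.3  0.9] w 0.498 g 0.0
wrist red 1037 [[311.0, 235.0], [311.0, 279.0]] [[0.4578, 0.2949, 0.096], [0.4815, 0.2985, 0.096]]
```

apply_moves([
  {"x": 0, "y": -0.2, "z": 0, "yaw": 0, "hand": -1},
  {"x": 0, "y": -0.2, "z": 0, "yaw": 0, "hand": -1},
  {"x": 0, "y": -0.2, "z": 0, "yaw": 0, "hand": -1},
  {"x": 0, "y": -0.2, "z": 0, "yaw": 0, "hand": -1},
  {"x": 0, "y": -0.2, "z": 0, "yaw": 0, "hand": -1},
  {"x": 0, "y": -0.2, "z": 0, "yaw": 0, "hand": -1},
])

```text
clock: 36.05
position: [0.4761, 0.2971, 0.0402]
ee_rot: [-0.246, 3.132, -0.001]
force: [0.1, -4.2, 4.8]
width: 0.118
gripper_force: 40.0
```

```bash
python3 -c "
from h import *
o=st()
th=np.arange(0,2.51,.1);Y=np.array([-.156,.988])
a=np.array([.077,-.036])
for t in th:
  y=a[0]*np.cos(t)-a[1]*np.sin(t)-a[0]; z=a[0]*np.sin(t)+a[1]*np.cos(t)-a[1]
  print(round(t,1),'dx %.2f dy %.2f dz %.2f'%(y*Y[0]*100,y*Y[1]*100,z*100))
"
```

```text
t 36.05 p [0.4761 0.2971 0.0402] psi -171.0 tilt -1.0 q [ 0.02  0.74 -1.03  1.84  0.75  1.01  0.4 ] F [ 0.1 -4.2  4.8] w 0.118 g 40.0
0.0 dx -0.00 dy 0.00 dz 0.00
0.1 dx -0.05 dy 0.32 dz 0.79
0.2 dx -0.09 dy 0.55 dz 1.60
0.3 dx -0.11 dy 0.71 dz 2.44
0.4 dx -0.12 dy 0.78 dz 3.28
0.5 dx -0.12 dy 0.77 dz 4.13
0.6 dx -0.11 dy 0.68 dz 4.98
0.7 dx -0.08 dy 0.50 dz 5.81
0.8 dx -0.04 dy 0.24 dz 6.62
0.9 dx 0.01 dy -0.09 dz 7.39
1.0 dx 0.08 dy -0.50 dz 8.13
1.1 dx 0.16 dy -0.99 dz 8.83
1.2 dx 0.24 dy -1.54 dz 9.47
1.3 dx 0.34 dy -2.15 dz 10.06
1.4 dx 0.44 dy -2.81 dz 10.58
1.5 dx 0.56 dy -3.52 dz 11.03
1.6 dx 0.67 dy -4.27 dz 11.40
1.7 dx 0.80 dy -5.06 dz 11.70
1.8 dx 0.93 dy -5.87 dz 11.92
1.9 dx 1.06 dy -6.70 dz 12.05
2.0 dx 1.19 dy -7.54 dz 12.10
2.1 dx 1.32 dy -8.38 dz 12.06
2.2 dx 1.45 dy -9.21 dz 11.94
2.3 dx 1.58 dy -10.02 dz 11.74
2.4 dx 1.71 dy -10.81 dz 11.46
2.5 dx 1.83 dy -11.57 dz 11.09
```

apply_moves([
  {"x": -0.05, "y": 0.32, "z": 0.79, "yaw": 0, "hand": -1},
  {"x": -0.09, "y": 0.55, "z": 1.6, "yaw": 0, "hand": -1},
  {"x": -0.11, "y": 0.71, "z": 2.44, "yaw": 0, "hand": -1},
  {"x": -0.12, "y": 0.78, "z": 3.28, "yaw": 0, "hand": -1},
  {"x": -0.12, "y": 0.77, "z": 4.13, "yaw": 0, "hand": -1},
  {"x": -0.12, "y": 0.77, "z": 4.13, "yaw": 0, "hand": -1},
])

```text
clock: 36.8
position: [0.4748, 0.3044, 0.0819]
ee_rot: [0.246, -3.132, 0.002]
force: [2.0, -6.1, -2.2]
width: 0.117
gripper_force: 40.0
```

```bash
python3 -c "
from h import *
o=st();red('wrist',.14)"
```

```text
t 36.8 p [0.4748 0.3044 0.0819] psi -171.02 tilt -1.0 q [ 0.03  0.7  -1.07  1.79  0.7   1.08  0.44] F [ 2.  -6.1 -2.2] w 0.117 g 40.0
wrist red 1099 [[315.5, 233.0], [315.5, 279.0]] [[0.4543, 0.3017, 0.14], [0.4786, 0.3055, 0.14]]
```

Following well. Continuing the arc from 0.5 to 1.4, then to 2.4.

apply_moves([
  {"x": 0.01, "y": -0.09, "z": 0.85, "yaw": 0, "hand": -1},
  {"x": 0.04, "y": -0.27, "z": 1.68, "yaw": 0, "hand": -1},
  {"x": 0.08, "y": -0.53, "z": 2.49, "yaw": 0, "hand": -1},
  {"x": 0.13, "y": -0.86, "z": 3.26, "yaw": 0, "hand": -1},
  {"x": 0.2, "y": -1.27, "z": 4.0, "yaw": 0, "hand": -1},
  {"x": 0.28, "y": -1.76, "z": 4.7, "yaw": 0, "hand": -1},
  {"x": 0.36, "y": -2.31, "z": 5.34, "yaw": 0, "hand": -1},
  {"x": 0.46, "y": -2.92, "z": 5.93, "yaw": 0, "hand": -1},
  {"x": 0.56, "y": -3.58, "z": 6.45, "yaw": 0, "hand": -1},
  {"x": 0.56, "y": -3.58, "z": 6.45, "yaw": 0, "hand": -1},
])

```text
clock: 38.1
position: [0.48, 0.2734, 0.1487]
ee_rot: [-0.25, 3.129, 0.01]
force: [-1.4, 5.9, 1.4]
width: 0.117
gripper_force: 40.0
```

```bash
python3 -c "
from h import *
o=st();red('wrist',.2)"
```

```text
t 38.1 p [0.48   0.2734 0.1487] psi -170.85 tilt -1.0 q [ 0.15  0.62 -1.14  1.75  0.61  1.17  0.56] F [-1.4  5.9  1.4] w 0.117 g 40.0
wrist red 1138 [[316.0, 229.0], [316.0, 279.0]] [[0.4602, 0.2705, 0.2], [0.4878, 0.2749, 0.2]]
```

apply_moves([
  {"x": 0.12, "y": -0.71, "z": 0.45, "yaw": 0, "hand": -1},
  {"x": 0.23, "y": -1.46, "z": 0.82, "yaw": 0, "hand": -1},
  {"x": 0.36, "y": -2.25, "z": 1.12, "yaw": 0, "hand": -1},
  {"x": 0.49, "y": -3.06, "z": 1.34, "yaw": 0, "hand": -1},
  {"x": 0.62, "y": -3.89, "z": 1.47, "yaw": 0, "hand": -1},
  {"x": 0.75, "y": -4.73, "z": 1.52, "yaw": 0, "hand": -1},
  {"x": 0.88, "y": -5.57, "z": 1.48, "yaw": 0, "hand": -1},
  {"x": 1.01, "y": -6.4, "z": 1.36, "yaw": 0, "hand": -1},
  {"x": 1.14, "y": -7.21, "z": 1.16, "yaw": 0, "hand": -1},
  {"x": 1.27, "y": -8.0, "z": 0.88, "yaw": 0, "hand": -1},
])

```text
clock: 39.4
position: [0.4927, 0.1952, 0.1612]
ee_rot: [-0.253, 3.125, 0.009]
force: [-11.1, -2.5, 37.5]
width: 0.114
gripper_force: 40.0
```

apply_moves([
  {"x": 0, "y": 0, "z": 0, "yaw": 0, "hand": -1},
  {"x": 0.05, "y": -0.3, "z": -0.14, "yaw": 0, "hand": -1},
  {"x": 0.05, "y": -0.3, "z": -0.14, "yaw": 0, "hand": -1},
  {"x": 0.05, "y": -0.3, "z": -0.14, "yaw": 0, "hand": -1},
])

```text
clock: 39.9
position: [0.4936, 0.1895, 0.1588]
ee_rot: [-0.25, 3.127, 0.003]
force: [-12.3, -7.5, 38.6]
width: 0.117
gripper_force: 40.0
```

```bash
python3 -c "
from h import *
o=st();red('wrist',.2)
im,b=brass('scene');print(b)
t=get_image('top');cv2.imwrite('pics/t10.png',np.hstack([cv2.resize(im[120:270,270:430],(427,400),interpolation=2),cv2.resize(t[150:250,190:280],(360,400),interpolation=2)]))"
```

```text
t 39.9 p [0.4936 0.1895 0.1588] psi -170.87 tilt -1.0 q [ 0.34  0.58 -1.18  1.79  0.58  1.17  0.71] F [-12.3  -7.5  38.6] w 0.117 g 40.0
wrist red 1131 [[316.0, 231.0], [316.0, 279.0]] [[0.4791, 0.1878, 0.2], [0.5076, 0.1924, 0.2]]
[(([406.0, 0.4], 18), array([-0.0241,  1.0447])), (([358.2, 99.8], 20), array([0.2944, 0.4527])), (([348.0, 101.5], 20), array([0.2787, 0.4231])), (([346.1, 109.7], 21), array([0.3032, 0.3912])), (([364.1, 224.5], 154), array([0.6454, 0.123 ])), (([358.6, 209.4], 65), array([0.6031, 0.1461])), (([367.3, 210.5], 48), array([0.6203, 0.16  ])), (([1.3, 278.5], 35), array([ 0.1957, -0.602 ]))]
```

View pics/t10.png

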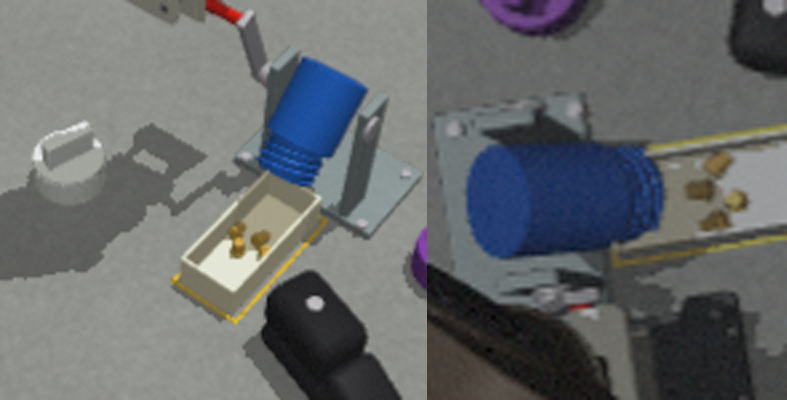

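The picture shows the canister fully tipped with the studs in the tray, at least four in view around (245,240) of the left half. I hold briefly, then swing back.

apply_moves([
  {"x": 0, "y": 0, "z": -0.3, "yaw": 0, "hand": -1},
  {"x": 0, "y": 0, "z": -0.3, "yaw": 0, "hand": -1},
  {"x": 0, "y": 0, "z": -0.3, "yaw": 0, "hand": -1},
  {"x": 0, "y": 0, "z": -0.3, "yaw": 0, "hand": -1},
  {"x": 0, "y": 0, "z": -0.3, "yaw": 0, "hand": -1},
])

```text
clock: 40.67
position: [0.4943, 0.1881, 0.1564]
ee_rot: [-0.248, 3.126, -0.001]
force: [-10.5, -13.0, 47.6]
width: 0.114
gripper_force: 40.0
```

```bash
python3 -c "
from h import *
o=st();red('wrist',.2)
t=get_image('top');b=cv2.inRange(hsv(t),(8,80,40),(24,255,255));b[:,:230]=0;b[:,300:]=0;print(blobs(b[170:230],4))
im=get_image('scene');cv2.imwrite('pics/s11.png',cv2.resize(im[180:260,320:400],(600,600),interpolation=2));cv2.imwrite('pics/s11full.png',im)"
```

```text
t 40.67 p [0.4943 0.1881 0.1564] psi -170.93 tilt -1.0 q [ 0.34  0.58 -1.17  1.8   0.59  1.16  0.71] F [-10.5 -13.   47.6] w 0.114 g 40.0
wrist red 1126 [[315.5, 232.0], [315.5, 279.0]] [[0.4793, 0.1861, 0.2], [0.5068, 0.1905, 0.2]]
[([290.5, 23.0], 32), ([262.2, 20.3], 26), ([257.8, 27.2], 25), ([267.0, 30.0], 21), ([261.5, 35.0], 21), ([246.4, 43.9], 43)]
```

apply_moves([
  {"x": -0.18, "y": 1.09, "z": 0.72, "yaw": 0, "hand": -1},
  {"x": -0.31, "y": 1.9, "z": 0.92, "yaw": 0, "hand": -1},
  {"x": -0.44, "y": 2.73, "z": 1.04, "yaw": 0, "hand": -1},
  {"x": -0.57, "y": 3.57, "z": 1.08, "yaw": 0, "hand": -1},
  {"x": -0.7, "y": 4.41, "z": 1.03, "yaw": 0, "hand": -1},
  {"x": -0.83, "y": 5.24, "z": 0.9, "yaw": 0, "hand": -1},
  {"x": -0.96, "y": 6.05, "z": 0.68, "yaw": 0, "hand": -1},
  {"x": -1.09, "y": 6.84, "z": 0.38, "yaw": 0, "hand": -1},
  {"x": -1.2, "y": 7.59, "z": 0.01, "yaw": 0, "hand": -1},
  {"x": -1.32, "y": 8.3, "z": -0.44, "yaw": 0, "hand": -1},
])

```text
clock: 42.08
position: [0.482, 0.2674, 0.1477]
ee_rot: [-0.244, 3.129, -0.006]
force: [2.4, -11.6, 9.8]
width: 0.114
gripper_force: 40.0
```

apply_moves([
  {"x": -0.1, "y": 0.66, "z": -0.52, "yaw": 0, "hand": -1},
  {"x": -0.2, "y": 1.27, "z": -1.11, "yaw": 0, "hand": -1},
  {"x": -0.28, "y": 1.82, "z": -1.75, "yaw": 0, "hand": -1},
  {"x": -0.36, "y": 2.31, "z": -2.45, "yaw": 0, "hand": -1},
  {"x": -0.43, "y": 2.72, "z": -3.19, "yaw": 0, "hand": -1},
  {"x": -0.48, "y": 3.05, "z": -3.96, "yaw": 0, "hand": -1},
  {"x": -0.52, "y": 3.31, "z": -4.77, "yaw": 0, "hand": -1},
  {"x": -0.55, "y": 3.49, "z": -5.6, "yaw": 0, "hand": -1},
  {"x": -0.56, "y": 3.58, "z": -6.45, "yaw": 0, "hand": -1},
  {"x": -0.56, "y": 3.59, "z": -7.3, "yaw": 0, "hand": -1},
])

```text
clock: 43.32
position: [0.4764, 0.3047, 0.0753]
ee_rot: [-0.245, 3.128, -0.003]
force: [1.3, -8.3, 12.2]
width: 0.117
gripper_force: 40.0
```

apply_moves([
  {"x": 0.01, "y": -0.07, "z": -0.84, "yaw": 0, "hand": -1},
  {"x": 0.03, "y": -0.23, "z": -1.68, "yaw": 0, "hand": -1},
  {"x": 0.07, "y": -0.46, "z": -2.49, "yaw": 0, "hand": -1},
  {"x": 0.12, "y": -0.78, "z": -3.28, "yaw": 0, "hand": -1},
  {"x": 0.13, "y": -0.85, "z": -3.45, "yaw": 0, "hand": -1},
  {"x": 0.13, "y": -0.85, "z": -3.45, "yaw": 0, "hand": -1},
])

```text
clock: 44.08
position: [0.4771, 0.2999, 0.0416]
ee_rot: [-0.248, 3.128, 0.007]
force: [1.5, 3.1, 7.4]
width: 0.115
gripper_force: 40.0
```

```bash
python3 -c "
from h import *
o=st();red('wrist',.096)"
```

```text
t 44.08 p [0.4771 0.2999 0.0416] psi -170.93 tilt -1.0 q [ 0.02  0.74 -1.02  1.84  0.75  1.    0.41] F [1.5 3.1 7.4] w 0.115 g 40.0
wrist red 1086 [[316.0, 237.0], [316.0, 279.0]] [[0.4601, 0.2976, 0.096], [0.483, 0.3013, 0.096]]
```

apply_moves([
  {"x": 0, "y": -0.1, "z": -0.2, "yaw": 0, "hand": -1},
  {"x": 0, "y": -0.15, "z": -0.35, "yaw": 0, "hand": -1},
  {"x": 0, "y": -0.15, "z": -0.35, "yaw": 0, "hand": -1},
])

```text
clock: 44.5
position: [0.4774, 0.2988, 0.0385]
ee_rot: [-0.248, 3.127, 0.008]
force: [0.9, 1.7, 10.2]
width: 0.117
gripper_force: 40.0
```

apply_moves([
  {"x": 0, "y": 0, "z": 0.1, "yaw": 0, "hand": 0},
  {"x": 0, "y": 0, "z": 0.1, "yaw": 0, "hand": 0},
  {"x": 0, "y": 0, "z": 0.1, "yaw": 0, "hand": 0},
  {"x": 0, "y": 0, "z": 0.1, "yaw": 0, "hand": 0},
  {"x": 0, "y": 0, "z": 5, "yaw": 0, "hand": 0},
  {"x": 0, "y": 0, "z": 10, "yaw": 0, "hand": 0},
  {"x": 0, "y": 0, "z": 16, "yaw": 0, "hand": 0},
  {"x": 0, "y": 0, "z": 20, "yaw": 0, "hand": 0},
  {"x": 0, "y": 0, "z": 20, "yaw": 0, "hand": 0},
])

```text
clock: 45.62
position: [0.4768, 0.2969, 0.238]
ee_rot: [-0.246, 3.128, 0.004]
force: [0.0, -0.5, -1.4]
width: 0.497
gripper_force: 0.0
```

```bash
python3 -c "
from h import *
o=st();red('wrist',.096)
im,b=brass('scene');print(b);print(trayfit('scene')[:1])
im=get_image('scene');print([(np.round(r['rect']),r['p']) for r in recognise('stud1_mid','scene')],[(np.round(r['rect']),r['p']) for r in recognise('cap','scene')])
cv2.imwrite('pics/s12.png',np.hstack([cv2.resize(im[180:260,320:400],(400,400),interpolation=2),cv2.resize(im[100:220,260:380],(400,400),interpolation=2)]))"
```

```text
t 45.62 p [0.4768 0.2969 0.238 ] psi -170.99 tilt -1.0 q [ 0.12  0.54 -1.17  1.61  0.51  1.33  0.61] F [ 0.  -0.5 -1.4] w 0.497 g 0.0
wrist red 554 [[317.0, 160.0], [317.0, 216.0]] [[0.4601, 0.2961, 0.096], [0.5238, 0.3063, 0.096]]
[(([406.0, 0.4], 18), array([-0.0241,  1.0447])), (([392.2, 42.2], 32), array([0.1453, 0.7752])), (([376.1, 49.9], 15), array([0.1402, 0.6963])), (([374.5, 60.2], 17), array([0.18  , 0.6464])), (([364.3, 224.4], 155), array([0.6455, 0.1236])), (([358.5, 209.4], 62), array([0.6029, 0.1459])), (([367.2, 210.4], 49), array([0.6199, 0.16  ])), (([1.3, 278.5], 35), array([ 0.1957, -0.602 ]))]
[(array([ 668.1, -235.9]), array([ 54., 107.]), 48.1, 0.92)]
[] [(array([425., 200., 454., 234.]), 0.89), (array([282., 165., 311., 197.]), 0.7)]
```

apply_moves([
  {"x": 1.5, "y": -1.5, "z": 2, "yaw": -10, "hand": 0},
  {"x": 3, "y": -3, "z": 2, "yaw": -20, "hand": 0},
  {"x": 4.5, "y": -4.5, "z": 2, "yaw": -30, "hand": 0},
  {"x": 6, "y": -6, "z": 2, "yaw": -40, "hand": 0},
  {"x": 7.5, "y": -7.5, "z": 2, "yaw": -50, "hand": 0},
  {"x": 9, "y": -9, "z": 2, "yaw": -60, "hand": 0},
  {"x": 10.5, "y": -10.5, "z": 2, "yaw": -70, "hand": 0},
  {"x": 12, "y": -12, "z": 2, "yaw": -80, "hand": 0},
  {"x": 13.8, "y": -14, "z": 2, "yaw": -90, "hand": 0},
  {"x": 13.8, "y": -14, "z": 2, "yaw": -90, "hand": 0},
])

```text
clock: 47.22
position: [0.6151, 0.153, 0.2536]
ee_rot: [2.045, 2.385, -0.003]
force: [-0.2, 0.5, -0.2]
width: 0.499
gripper_force: 0.0
```

```bash
python3 -c "
from h import *
import pickle
o=st();c=camera_model('wrist');im=get_image('wrist');cv2.imwrite('pics/w13.png',im);pickle.dump(c,open('cm13.pkl','wb'))
print(w2px([[.602,.2375,.204]],'wrist',c))
print(brass('wrist',.012)[1])"
```

```text
t 47.23 p [0.6151 0.153  0.2536] psi 98.78 tilt -1.0 q [ 0.14  0.51 -0.74  1.41  0.35  1.35 -0.46] F [-0.2  0.5 -0.2] w 0.499 g 0.0
[[316.12298007  92.46327378]]
[(([291.7, 165.8], 202), array([0.5812, 0.1398])), (([341.8, 169.8], 213), array([0.6518, 0.1453])), (([318.4, 154.1], 90), array([0.6156, 0.1621])), (([301.7, 157.8], 94), array([0.5935, 0.1533])), (([329.2, 163.8], 98), array([0.6328, 0.1509])), (([302.7, 170.8], 76), array([0.5975, 0.1351])), (([227.2, 294.2], 516), array([ 0.5068, -0.0849])), (([405.3, 294.6], 539), array([ 0.79  , -0.0401])), (([384.0, 341.1], 3447), array([ 0.7768, -0.1355]))]
```

View pics/w13.png

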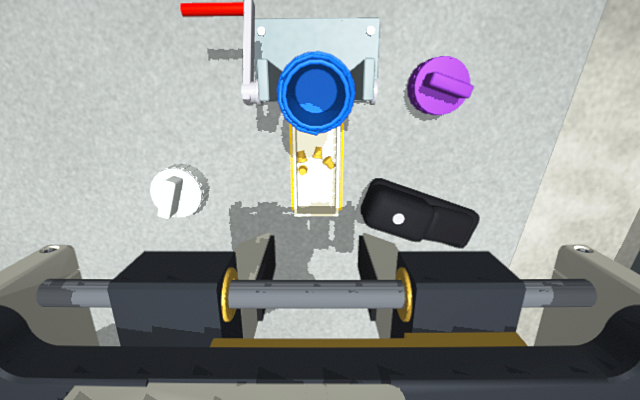

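The canister is empty and upright, its mouth at (316,91). The four studs are in the tray at about (315,160), and the cap is where I left it at (178,192).

apply_moves([
  {"x": -5, "y": -2, "z": 0, "yaw": -9, "hand": 0},
  {"x": -10, "y": -4, "z": -2, "yaw": -17.2, "hand": 0},
  {"x": -15, "y": -6, "z": -8, "yaw": -17.2, "hand": 0},
  {"x": -18.5, "y": -7.3, "z": -12, "yaw": -17.2, "hand": 0},
  {"x": -18.5, "y": -7.3, "z": -15, "yaw": -17.2, "hand": 0},
  {"x": -18.5, "y": -7.3, "z": -15, "yaw": -17.2, "hand": 0},
  {"x": -18.5, "y": -7.3, "z": -15, "yaw": -17.2, "hand": 0},
], newtons=55)

```text
clock: 48.2
position: [0.4302, 0.0837, 0.1062]
ee_rot: [2.372, 2.06, 0.003]
force: [0.3, 0.1, 0.2]
width: 0.497
gripper_force: 0.0
```

```bash
python3 -c "
from h import *
o=st();c=camera_model('wrist');im=get_image('wrist')
for r in silhouettes('cap','wrist')[:2]:
    cs=max(cv2.findContours(r['mask'].astype(np.uint8),0,1)[0],key=cv2.contourArea);e=cv2.fitEllipse(cs);print(r['p'],r['rect'],e,px2w([e[0]],'wrist',.034,c))
print('pred disc',[w2px([[.4306+.035*np.cos(t),.080+.035*np.sin(t),.034]],'wrist',c).round(1).tolist() for t in np.arange(4)*np.pi/2])
cv2.imwrite('pics/w14.png',im)"
```

```text
t 48.2 p [0.4302 0.0837 0.1062] psi 81.94 tilt -1.0 q [ 0.28  0.33 -0.72  2.07  0.29  0.84 -0.75] F [0.3 0.1 0.2] w 0.497 g 0.0
0.88 [274.3, 153.0, 354.8, 241.9] ((317.1155700683594, 194.57290649414062), (76.7763671875, 83.2578125), 178.2889404296875) [[0.43103232 0.08392153 0.034     ]]
pred disc [[[356.6, 193.5]], [[311.5, 160.1]], [[278.3, 204.1]], [[322.5, 234.8]]]
```

apply_moves([
  {"x": 0.02, "y": -0.35, "z": -4, "yaw": -0.4, "hand": 0},
  {"x": 0.02, "y": -0.35, "z": -8, "yaw": -0.4, "hand": 0},
  {"x": 0.02, "y": -0.35, "z": -10.1, "yaw": -0.4, "hand": 0},
  {"x": 0.02, "y": -0.35, "z": -10.1, "yaw": -0.4, "hand": 0},
  {"x": 0.02, "y": -0.35, "z": -10.1, "yaw": -0.4, "hand": -1},
  {"x": 0.02, "y": -0.35, "z": -10.1, "yaw": -0.4, "hand": -1},
  {"x": 0.02, "y": -0.35, "z": -10.1, "yaw": -0.4, "hand": -1},
  {"x": 0.02, "y": -0.35, "z": -10.1, "yaw": -0.4, "hand": -1},
  {"x": 0.02, "y": -0.35, "z": -10.1, "yaw": -0.4, "hand": -1},
])

```text
clock: 49.42
position: [0.4298, 0.0788, 0.0043]
ee_rot: [2.381, 2.048, 0.001]
force: [-0.5, -0.9, 8.0]
width: 0.172
gripper_force: 55.0
```

```bash
python3 -c "
from h import *
o=st()"
```

```text
t 49.42 p [0.4298 0.0788 0.0043] psi 81.41 tilt -1.0 q [ 0.16  0.48 -0.6   2.18  0.48  0.6  -0.93] F [-0.5 -0.9  8. ] w 0.172 g 55.0
```

apply_moves([
  {"x": 0, "y": 0, "z": 6, "yaw": 0, "hand": -1},
  {"x": 0, "y": 0, "z": 12, "yaw": 0, "hand": -1},
  {"x": 0, "y": 0, "z": 18, "yaw": 0, "hand": -1},
  {"x": 0, "y": 0, "z": 24, "yaw": 0, "hand": -1},
  {"x": 4, "y": 3.6, "z": 25, "yaw": 0, "hand": -1},
  {"x": 8, "y": 7.2, "z": 25, "yaw": 0, "hand": -1},
  {"x": 12, "y": 10.9, "z": 25, "yaw": 0, "hand": -1},
  {"x": 16, "y": 14.5, "z": 25, "yaw": 0, "hand": -1},
  {"x": 17.2, "y": 15.6, "z": 25, "yaw": 0.6, "hand": -1},
  {"x": 17.2, "y": 15.6, "z": 25, "yaw": 0.6, "hand": -1},
])

```text
clock: 50.68
position: [0.6011, 0.2359, 0.2528]
ee_rot: [-2.368, -2.062, 0.002]
force: [-0.0, -0.0, -0.6]
width: 0.171
gripper_force: 55.0
```

apply_moves([
  {"x": 0, "y": 0, "z": -2.5, "yaw": 0, "hand": -1},
  {"x": 0, "y": 0, "z": -4.5, "yaw": 0, "hand": -1},
  {"x": 0, "y": 0, "z": -4.5, "yaw": 0, "hand": -1},
  {"x": 0, "y": 0, "z": -4.5, "yaw": 0, "hand": -1},
])

```text
clock: 51.18
position: [0.6013, 0.2345, 0.21]
ee_rot: [2.371, 2.06, 0.001]
force: [0.4, 0.5, -0.3]
width: 0.174
gripper_force: 55.0
```

```bash
python3 -c "
from h import *
o=st()"
```

```text
t 51.17 p [0.6013 0.2345 0.21  ] psi 81.98 tilt -1.0 q [ 0.01  0.56 -0.74  1.45  0.39  1.28 -0.91] F [ 0.4  0.5 -0.3] w 0.174 g 55.0
```

apply_moves([
  {"x": 0.1, "y": 0.05, "z": -0.6, "yaw": 0, "hand": -1},
  {"x": 0.1, "y": 0.05, "z": -1.1, "yaw": 0, "hand": -1},
  {"x": 0.1, "y": 0.05, "z": -1.1, "yaw": 0, "hand": -1},
])

```text
clock: 51.55
position: [0.602, 0.2351, 0.1974]
ee_rot: [-2.371, -2.061, 0.001]
force: [0.7, 0.7, -0.1]
width: 0.172
gripper_force: 55.0
```

apply_moves([
  {"x": 0, "y": 0, "z": -0.2, "yaw": 0, "hand": -1},
  {"x": 0, "y": 0, "z": -0.3, "yaw": 0, "hand": -1},
  {"x": 0, "y": 0, "z": -0.3, "yaw": 0, "hand": -1},
])

```text
clock: 51.92
position: [0.6025, 0.2357, 0.1953]
ee_rot: [2.37, 2.062, 0.002]
force: [-0.4, 0.0, 2.6]
width: 0.175
gripper_force: 55.0
```

```bash
python3 -c "
from h import *
o=st();print(o['ft_torque'])"
```

```text
t 51.92 p [0.6025 0.2357 0.1953] psi 82.02 tilt -1.0 q [ 0.    0.58 -0.74  1.47  0.4   1.25 -0.92] F [-0.4  0.   2.6] w 0.175 g 55.0
[ 0.08723844 -0.15580287  0.0068009 ]
```

Seated on the thread start with light contact, so I turn clockwise.

apply_moves([
  {"x": 0, "y": 0, "z": -0.07, "yaw": -8, "hand": -1},
  {"x": 0, "y": 0, "z": -0.14, "yaw": -18, "hand": -1},
  {"x": 0, "y": 0, "z": -0.2, "yaw": -28, "hand": -1},
  {"x": 0, "y": 0, "z": -0.27, "yaw": -38, "hand": -1},
  {"x": 0, "y": 0, "z": -0.33, "yaw": -48, "hand": -1},
  {"x": 0, "y": 0, "z": -0.4, "yaw": -58, "hand": -1},
  {"x": 0, "y": 0, "z": -0.47, "yaw": -68, "hand": -1},
  {"x": 0, "y": 0, "z": -0.47, "yaw": -68, "hand": -1},
])

```text
clock: 52.92
position: [0.6019, 0.2363, 0.1907]
ee_rot: [-3.117, -0.384, -0.001]
force: [-2.1, 1.8, 4.0]
width: 0.172
gripper_force: 55.0
```

```bash
python3 -c "
from h import *
o=st();print(o['ft_torque'])"
```

```text
t 52.92 p [0.6019 0.2363 0.1907] psi 14.06 tilt -1.0 q [-0.16  0.52 -0.46  1.49  0.24  1.19 -1.98] F [-2.1  1.8  4. ] w 0.172 g 55.0
[ 0.51430832  0.60364471 -0.14290805]
```

apply_moves([
  {"x": 0, "y": 0, "z": 0, "yaw": 0, "hand": 0.6},
  {"x": 0, "y": 0, "z": 0, "yaw": 0, "hand": 0.6},
  {"x": 0, "y": 0, "z": 0, "yaw": 0, "hand": 0.6},
  {"x": 0, "y": 0, "z": 0, "yaw": 0, "hand": 0.6},
  {"x": 0, "y": 0, "z": 0, "yaw": 10, "hand": 0.6},
  {"x": 0, "y": 0, "z": 0, "yaw": 20, "hand": 0.6},
  {"x": 0, "y": 0, "z": 0, "yaw": 30, "hand": 0.6},
  {"x": 0, "y": 0, "z": 0, "yaw": 40, "hand": 0.6},
  {"x": 0, "y": 0, "z": 0, "yaw": 50, "hand": 0.6},
  {"x": 0, "y": 0, "z": 0, "yaw": 60, "hand": 0.6},
])

```text
clock: 54.18
position: [0.6024, 0.2352, 0.1901]
ee_rot: [2.503, 1.898, 0.0]
force: [0.2, -0.6, 0.6]
width: 0.797
gripper_force: 0.0
```

apply_moves([
  {"x": 0, "y": 0, "z": 0, "yaw": 10, "hand": 0.6},
  {"x": 0, "y": 0, "z": 0, "yaw": 20, "hand": 0.6},
  {"x": 0, "y": 0, "z": 0, "yaw": 30, "hand": 0.6},
  {"x": 0, "y": 0, "z": 0, "yaw": 40, "hand": 0.6},
  {"x": 0, "y": 0, "z": 0, "yaw": 50, "hand": 0.6},
  {"x": 0, "y": 0, "z": 0, "yaw": 60, "hand": 0.6},
  {"x": 0, "y": 0, "z": 0, "yaw": 70, "hand": 0.6},
  {"x": 0, "y": 0, "z": 0, "yaw": 80, "hand": 0.6},
  {"x": 0, "y": 0, "z": 0, "yaw": 90, "hand": 0.6},
  {"x": 0, "y": 0, "z": 0, "yaw": 100, "hand": 0.6},
])

```text
clock: 55.42
position: [0.6024, 0.2351, 0.1901]
ee_rot: [0.155, 3.138, -0.0]
force: [-0.2, 0.3, -0.2]
width: 0.804
gripper_force: 0.0
```

apply_moves([
  {"x": 0, "y": 0, "z": 0, "yaw": 10, "hand": 0.6},
  {"x": 0, "y": 0, "z": 0, "yaw": 20, "hand": 0.6},
  {"x": 0, "y": 0, "z": 0, "yaw": 20, "hand": 0.6},
  {"x": 0, "y": 0, "z": 0, "yaw": 20, "hand": -1},
  {"x": 0, "y": 0, "z": 0, "yaw": 20, "hand": -1},
  {"x": 0, "y": 0, "z": 0, "yaw": 20, "hand": -1},
  {"x": 0, "y": 0, "z": 0, "yaw": 20, "hand": -1},
  {"x": 0, "y": 0, "z": 0, "yaw": 20, "hand": -1},
  {"x": 0, "y": 0, "z": 0, "yaw": 20, "hand": -1},
  {"x": 0, "y": 0, "z": 0, "yaw": 20, "hand": -1},
])

```text
clock: 56.68
position: [0.6022, 0.2358, 0.1904]
ee_rot: [-0.384, 3.118, 0.001]
force: [0.3, 1.0, 0.7]
width: 0.17
gripper_force: 54.8
```

```bash
python3 -c "
from h import *
o=st();print(o['ft_torque'])"
```

```text
t 56.67 p [0.6022 0.2358 0.1904] psi -165.97 tilt -1.0 q [ 0.2   0.75 -1.18  1.46  0.69  1.39  0.81] F [0.3 1.  0.7] w 0.17 g 54.8
[ 0.44665894 -0.15927104  0.01071782]
```

Gripped. I turn clockwise 185° in all, with checks.

apply_moves([
  {"x": 0, "y": 0, "z": -0.07, "yaw": -10, "hand": -1},
  {"x": 0, "y": 0, "z": -0.13, "yaw": -20, "hand": -1},
  {"x": 0, "y": 0, "z": -0.2, "yaw": -30, "hand": -1},
  {"x": 0, "y": 0, "z": -0.27, "yaw": -40, "hand": -1},
  {"x": 0, "y": 0, "z": -0.33, "yaw": -50, "hand": -1},
  {"x": 0, "y": 0, "z": -0.4, "yaw": -60, "hand": -1},
  {"x": 0, "y": 0, "z": -0.47, "yaw": -70, "hand": -1},
  {"x": 0, "y": 0, "z": -0.53, "yaw": -80, "hand": -1},
  {"x": 0, "y": 0, "z": -0.6, "yaw": -90, "hand": -1},
  {"x": 0, "y": 0, "z": -0.6, "yaw": -90, "hand": -1},
])

```text
clock: 57.92
position: [0.602, 0.2359, 0.1849]
ee_rot: [1.935, 2.474, 0.001]
force: [-0.1, 1.8, 3.1]
width: 0.174
gripper_force: 54.9
```

```bash
python3 -c "
from h import *
o=st();print(o['ft_torque'])"
```

```text
t 57.92 p [0.602  0.2359 0.1849] psi 103.94 tilt -1.0 q [ 0.04  0.61 -0.82  1.48  0.45  1.25 -0.58] F [-0.1  1.8  3.1] w 0.174 g 54.9
[ 0.40164937  0.0821133  -0.0488191 ]
```

apply_moves([
  {"x": 0, "y": 0, "z": -0.07, "yaw": -10, "hand": -1},
  {"x": 0, "y": 0, "z": -0.13, "yaw": -20, "hand": -1},
  {"x": 0, "y": 0, "z": -0.2, "yaw": -30, "hand": -1},
  {"x": 0, "y": 0, "z": -0.27, "yaw": -40, "hand": -1},
  {"x": 0, "y": 0, "z": -0.33, "yaw": -50, "hand": -1},
  {"x": 0, "y": 0, "z": -0.4, "yaw": -60, "hand": -1},
  {"x": 0, "y": 0, "z": -0.47, "yaw": -70, "hand": -1},
  {"x": 0, "y": 0, "z": -0.53, "yaw": -80, "hand": -1},
  {"x": 0, "y": 0, "z": -0.59, "yaw": -88, "hand": -1},
  {"x": 0, "y": 0, "z": -0.59, "yaw": -88, "hand": -1},
])

```text
clock: 59.18
position: [0.6023, 0.2372, 0.1796]
ee_rot: [-3.109, -0.439, -0.003]
force: [-2.4, 1.1, 8.3]
width: 0.172
gripper_force: 55.0
```

apply_moves([
  {"x": 0, "y": 0, "z": -0.03, "yaw": -4, "hand": -1},
  {"x": 0, "y": 0, "z": -0.05, "yaw": -7, "hand": -1},
  {"x": 0, "y": 0, "z": -0.06, "yaw": -8.5, "hand": -1},
  {"x": 0, "y": 0, "z": -0.06, "yaw": -8.5, "hand": -1},
])

```text
clock: 59.68
position: [0.6032, 0.2371, 0.1795]
ee_rot: [-3.132, -0.21, -0.005]
force: [-3.3, 0.0, 10.0]
width: 0.174
gripper_force: 55.1
```

```bash
python3 -c "
from h import *
o=st();print(o['ft_torque'])"
```

```text
t 59.67 p [0.6032 0.2371 0.1795] psi 7.68 tilt -1.0 q [-0.18  0.52 -0.42  1.5   0.22  1.16 -2.08] F [-3.3  0.  10. ] w 0.174 g 55.1
[0.7909335  0.24847261 0.37263461]
```

apply_moves([
  {"x": 0, "y": 0, "z": 0, "yaw": 1, "hand": 0.3},
  {"x": 0, "y": 0, "z": 0, "yaw": 1, "hand": 0.3},
  {"x": 0, "y": 0, "z": 0, "yaw": 1, "hand": 0.3},
  {"x": 0, "y": 0, "z": 0, "yaw": 1, "hand": 0.3},
  {"x": 0, "y": 0, "z": 4, "yaw": 1, "hand": 0.3},
  {"x": 0, "y": 0, "z": 8, "yaw": 1, "hand": 0.3},
  {"x": 0, "y": -3, "z": 8, "yaw": 11, "hand": 0.3},
  {"x": 0, "y": -6, "z": 8, "yaw": 21, "hand": 0.3},
  {"x": 0.5, "y": -9, "z": 8, "yaw": 31, "hand": 0.3},
  {"x": 1, "y": -13, "z": 8, "yaw": 41, "hand": 0.3},
], newtons=22)

```text
clock: 60.92
position: [0.6121, 0.1052, 0.2577]
ee_rot: [-2.859, -1.301, -0.0]
force: [-0.2, 0.3, 0.3]
width: 0.65
gripper_force: 0.0
```

apply_moves([
  {"x": 0.5, "y": -2, "z": 0, "yaw": 10, "hand": 0.65},
  {"x": 1, "y": -4, "z": 0, "yaw": 20, "hand": 0.65},
  {"x": 1, "y": -4, "z": 0, "yaw": 30, "hand": 0.65},
  {"x": 1, "y": -4, "z": 0, "yaw": 40, "hand": 0.65},
  {"x": 1, "y": -4, "z": 0, "yaw": 50, "hand": 0.65},
  {"x": 1, "y": -4, "z": 0, "yaw": 50, "hand": 0.65},
  {"x": 1, "y": -4, "z": 0, "yaw": 50, "hand": 0.65},
])

```text
clock: 61.8
position: [0.6222, 0.0653, 0.2576]
ee_rot: [-2.055, -2.376, 0.0]
force: [-0.6, 0.1, -0.0]
width: 0.82
gripper_force: 0.0
```

```bash
python3 -c "
from h import *
o=st();print(trayfit('wrist'));print(brass('wrist',.012)[1])
im=get_image('scene');print(recognise('cap','scene'))
w=get_image('wrist');cv2.imwrite('pics/w15.png',w)"
```

```text
t 61.8 p [0.6222 0.0653 0.2576] psi 98.29 tilt -1.0 q [ 0.29  0.5  -0.75  1.43  0.34  1.35 -0.33] F [-0.6  0.1 -0. ] w 0.82 g 0.0
[(array([ 653.9, -190.1]), array([ 53., 101.]), 8.4, 0.94), (array([776.7, -28. ]), array([ 55., 112.]), 0.3, 0.91), (array([615.8, 148.8]), array([ 61., 140.]), 99.1, 0.8), (array([596.6, 152.4]), array([13., 17.]), 98.1, 0.54)]
[(([320.8, 84.4], 710), array([0.6138, 0.1639])), (([321.8, 86.4], 115), array([0.6155, 0.1617])), (([304.4, 90.9], 116), array([0.5936, 0.1527])), (([333.6, 97.3], 108), array([0.6332, 0.1503])), (([305.5, 105.8], 83), array([0.5976, 0.1341])), (([174.5, 294.3], 728), array([ 0.4265, -0.1888])), (([457.8, 294.1], 706), array([ 0.8827, -0.121 ])), (([442.1, 340.7], 3404), array([ 0.8824, -0.2153]))]
[{'rect': [422.3, 194.7, 455.4, 235.6], 'p': 0.67}, {'rect': [383.3, 127.0, 412.0, 155.9], 'p': 0.64}]
```

apply_moves([
  {"x": 0, "y": 3.9, "z": -5, "yaw": 0.8, "hand": 0.65},
  {"x": 0, "y": 3.9, "z": -11, "yaw": 0.8, "hand": 0.65},
  {"x": 0, "y": 3.9, "z": -16, "yaw": 0.8, "hand": 0.65},
  {"x": 0, "y": 3.9, "z": -20, "yaw": 0.8, "hand": 0.65},
  {"x": 0, "y": 3.9, "z": -22, "yaw": 0.8, "hand": 0.65},
  {"x": 0, "y": 3.9, "z": -22, "yaw": 0.8, "hand": 0.65},
])

```text
clock: 62.85
position: [0.6217, 0.1042, 0.0369]
ee_rot: [-2.033, -2.394, 0.002]
force: [-0.0, -0.9, -0.4]
width: 0.827
gripper_force: 0.0
```

```bash
python3 -c "
from h import *
o=st();c=camera_model('wrist');print(trayfit('wrist')[:2])
w=get_image('wrist');g=cv2.cvtColor(w,cv2.COLOR_BGR2GRAY)
X=np.array([.988,.156]);Y=np.array([-.156,.988]);t=np.array([.6158,.1488])
print('tray rim near corners',[w2px([[*(t-.06*Y+s*.03*X),.038]],'wrist',c).round(1).tolist() for s in(-1,1)])
p=o['position'];print('axis',w2px([p],'wrist',c), ((p[:2]-t)@X).round(4))
print([(k,int(g[225,k])) for k in range(220,420,6)])"
```

```text
t 62.85 p [0.6217 0.1042 0.0369] psi 99.31 tilt -1.0 q [ 0.18  0.7  -0.66  1.68  0.51  0.95 -0.52] F [-0.  -0.9 -0.4] w 0.827 g 0.0
[(array([617.2, 148.5]), array([ 62., 143.]), 99.0, 0.75)]
tray rim near corners [[[273.0, 247.8]], [[361.9, 248.4]]]
axis [[315.9798491  226.84049489]] -0.0011
[(220, 129), (226, 129), (232, 130), (238, 130), (244, 133), (250, 132), (256, 135), (262, 128), (268, 198), (274, 144), (280, 197), (286, 223), (292, 225), (298, 224), (304, 224), (310, 225), (316, 223), (322, 229), (328, 225), (334, 222), (340, 224), (346, 225), (352, 110), (358, 229), (364, 131), (370, 133), (376, 134), (382, 130), (388, 129), (394, 131), (400, 129), (406, 14), (412, 20), (418, 15)]
```

apply_moves([
  {"x": -0.1, "y": 0, "z": -2.5, "yaw": 0, "hand": 0.65},
  {"x": -0.1, "y": 0, "z": -4.5, "yaw": 0, "hand": 0.65},
  {"x": -0.1, "y": 0, "z": -5.8, "yaw": 0, "hand": 0.65},
  {"x": -0.1, "y": 0, "z": -5.8, "yaw": 0, "hand": 0.65},
  {"x": -0.1, "y": 0, "z": -5.8, "yaw": 0, "hand": 0.2},
  {"x": -0.1, "y": 0, "z": -5.8, "yaw": 0, "hand": 0.2},
  {"x": -0.1, "y": 0, "z": -5.8, "yaw": 0, "hand": 0.2},
  {"x": -0.1, "y": 0, "z": -5.8, "yaw": 0, "hand": 0.2},
], newtons=26)

```text
clock: 64.0
position: [0.6214, 0.1044, -0.0202]
ee_rot: [2.034, 2.394, 0.001]
force: [-0.1, -0.5, 1.6]
width: 0.65
gripper_force: 25.9
```

```bash
python3 -c "
from h import *
o=st()
a=np.array([.4556,-.3263]);p=np.array([.6158,.1488])
"
```

```text
t 64.0 p [ 0.6214  0.1044 -0.0202] psi 99.32 tilt -1.0 q [ 0.15  0.76 -0.62  1.72  0.57  0.85 -0.56] F [-0.1 -0.5  1.6] w 0.65 g 25.9
```

apply_moves([
  {"x": 0, "y": 0, "z": 2, "yaw": 0, "hand": 0.2},
  {"x": 0, "y": 0, "z": 5, "yaw": 0, "hand": 0.2},
  {"x": 0, "y": 0, "z": 9, "yaw": 0, "hand": 0.2},
  {"x": -0.7, "y": -2, "z": 10, "yaw": 0, "hand": 0.2},
  {"x": -2.1, "y": -6, "z": 10, "yaw": -2, "hand": 0.2},
  {"x": -3.5, "y": -10, "z": 10, "yaw": -4, "hand": 0.2},
  {"x": -4.9, "y": -14, "z": 10, "yaw": -6, "hand": 0.2},
  {"x": -6.3, "y": -18, "z": 10, "yaw": -8, "hand": 0.2},
  {"x": -7.7, "y": -22, "z": 10, "yaw": -9.3, "hand": 0.2},
  {"x": -9.1, "y": -26, "z": 10, "yaw": -9.3, "hand": 0.2},
])

```text
clock: 65.25
position: [0.53, -0.1568, 0.081]
ee_rot: [2.22, 2.221, 0.001]
force: [0.0, -0.2, -0.4]
width: 0.654
gripper_force: 26.0
```

apply_moves([
  {"x": -1.4, "y": -4, "z": 0, "yaw": 0, "hand": 0.2},
  {"x": -2.8, "y": -8, "z": 0, "yaw": 0, "hand": 0.2},
  {"x": -4.2, "y": -12, "z": 0, "yaw": 0, "hand": 0.2},
  {"x": -5.6, "y": -16, "z": 0, "yaw": 0, "hand": 0.2},
  {"x": -6.8, "y": -19, "z": 0, "yaw": 0, "hand": 0.2},
  {"x": -7.5, "y": -21.6, "z": 0, "yaw": 0, "hand": 0.2},
  {"x": -7.5, "y": -21.6, "z": 0, "yaw": 0, "hand": 0.2},
  {"x": -7.5, "y": -21.6, "z": -4, "yaw": 0, "hand": 0.2},
  {"x": -7.5, "y": -21.6, "z": -6, "yaw": 0, "hand": 0.2},
  {"x": -7.5, "y": -21.6, "z": -6, "yaw": 0, "hand": 0.2},
])

```text
clock: 66.5
position: [0.455, -0.3704, 0.019]
ee_rot: [-2.218, -2.222, -0.0]
force: [-0.3, -0.1, 0.2]
width: 0.652
gripper_force: 26.0
```

```bash
python3 -c "
from h import *
o=st();print(trayfit('wrist')[:2]);w=get_image('wrist');cv2.imwrite('pics/w16.png',w)
b=cv2.inRange(hsv(w),(8,90,50),(32,255,255));print(blobs(b[:285],20))"
```

```text
t 66.5 p [ 0.455  -0.3704  0.019 ] psi 90.09 tilt -1.0 q [ 1.01  0.65 -0.61  1.81  0.48  0.84  0.17] F [-0.3 -0.1  0.2] w 0.652 g 26.0
[(array([ 455.9, -329. ]), array([ 79., 143.]), 90.1, 0.81), (array([ 604.4, -266.7]), array([40., 52.]), 106.3, 0.76)]
[([312.2, 74.4], 676), ([347.6, 117.8], 645), ([351.0, 159.5], 581), ([285.0, 173.5], 463), ([205.6, 275.8], 215), ([426.6, 275.7], 211)]
```

apply_moves([
  {"x": 0, "y": 0, "z": -2, "yaw": 0, "hand": 0.2},
  {"x": 0, "y": 0, "z": -3, "yaw": 0, "hand": 0.2},
  {"x": 0, "y": 0, "z": -3.4, "yaw": 0, "hand": 0.2},
  {"x": 0, "y": 0, "z": -3.6, "yaw": 0, "hand": 0.2},
  {"x": 0, "y": 0, "z": -3.6, "yaw": 0, "hand": 0.2},
])

```text
clock: 67.28
position: [0.4551, -0.3715, -0.0164]
ee_rot: [-2.221, -2.222, 0.0]
force: [-0.4, -2.0, 1.0]
width: 0.653
gripper_force: 26.0
```

apply_moves([
  {"x": 0, "y": 0, "z": 0, "yaw": 0, "hand": 0.7},
  {"x": 0, "y": 0, "z": 0, "yaw": 0, "hand": 0.7},
  {"x": 0, "y": 0, "z": 0, "yaw": 0, "hand": 0.7},
  {"x": 0, "y": 0, "z": 0, "yaw": 0, "hand": 0.7},
  {"x": 0, "y": 0, "z": 4, "yaw": 0, "hand": 0.7},
  {"x": 0, "y": 0, "z": 10, "yaw": 0, "hand": 0.7},
  {"x": 0, "y": 0, "z": 16, "yaw": 0, "hand": 0.7},
  {"x": 0, "y": 0, "z": 20, "yaw": 0, "hand": 0.7},
  {"x": -4, "y": -4, "z": 22, "yaw": 0, "hand": 0.7},
  {"x": -8, "y": -8, "z": 22, "yaw": 0, "hand": 0.7},
])

```text
clock: 68.53
position: [0.3757, -0.4528, 0.206]
ee_rot: [2.216, 2.221, -0.0]
force: [1.1, -0.8, -0.1]
width: 0.85
gripper_force: 0.0
```

```bash
python3 -c "
from h import *
o=st();print(trayfit('wrist')[:2]);print(trayfit('scene')[:2])
im=get_image('scene');z=cv2.imread('pics/scene0.png');w=get_image('wrist')
a=cv2.cvtColor(z,6)[95:190,360:440];b=cv2.cvtColor(im,6)[95:190,360:440]
T=cv2.cvtColor(z,6)[118:160,376:412]
r=cv2.matchTemplate(b,T,cv2.TM_CCOEFF_NORMED);print(cv2.minMaxLoc(r),'expect',(16,23))
f=cv2.resize(np.hstack([z[95:190,360:440],im[95:190,360:440]]),(505,300));v=np.zeros((480,505,3),np.uint8)
v=np.vstack([f,cv2.resize(w[:240],(505,190))]);cv2.imwrite('pics/f17.png',v)"
```

```text
t 68.53 p [ 0.3757 -0.4528  0.206 ] psi 90.13 tilt -1.0 q [ 1.27  0.45 -0.7   1.61  0.31  1.19  0.51] F [ 1.1 -0.8 -0.1] w 0.85 g 0.0
[(array([ 609.4, -291.9]), array([18., 50.]), 0.4, 0.87), (array([ 446.4, -342.8]), array([ 66., 120.]), 89.6, 0.63)]
[(array([ 668.1, -235.8]), array([ 54., 107.]), 48.1, 0.97), (array([790.5, -50.9]), array([ 54., 113.]), 173.3, 0.7)]
(-0.3937823474407196, 0.9674752354621887, (10, 53), (16, 25)) expect (16, 23)
```

View pics/f17.png

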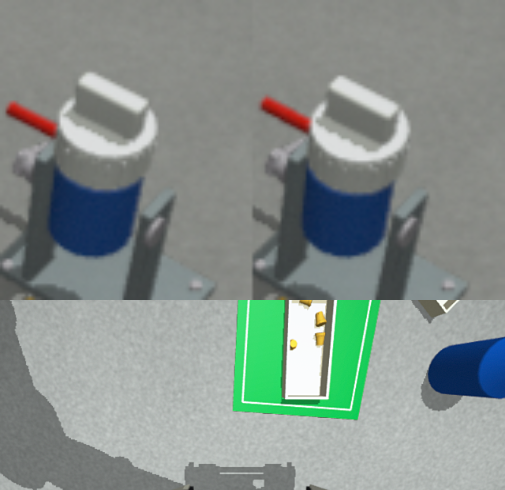

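The tray stands inside the mat's line square with the studs in it. Compared with the start, the cap is about 2 px lower and the handle slightly higher, which suggests a small residual tilt. I'll quantify it.

```bash
python3 -c "
from h import *
z=cv2.imread('pics/scene0.png');im=get_image('scene')
def redc(i):
    H=hsv(i);m=cv2.inRange(H,(0,150,60),(7,255,255))|cv2.inRange(H,(173,150,60),(180,255,255));m[:110]=0;m[150:]=0;m[:,:350]=0;m[:,400:]=0
    v,u=np.where(m>0);return u.mean(),v.mean(),len(u),u.min(),v.min()
print(redc(z),redc(im))
pv=np.array([.602,.2375,.13]);X=np.array([.988,.156,0]);Y=np.array([-.156,.988,0]);Z=np.array([0,0,1.])
def P(x,y,zz,t): return pv+x*X+(y*np.cos(t)-zz*np.sin(t))*Y+(y*np.sin(t)+zz*np.cos(t))*Z
for t in(0,.03,.06,.1): print(t,w2px([P(-.107,.077,-.036,t),P(0,0,.105,t)],'scene').round(2).tolist())
# subpixel shifts cap / blue / post
g0,g1=[cv2.cvtColor(i,6).astype(np.float32) for i in(z,im)]
for n,(a,b,c,d) in dict(cap=(118,160,374,414),blue=(150,178,374,406),post=(160,205,360,430),mat=(240,330,110,220)).items():
    print(n,cv2.phaseCorrelate(g0[a:b,c:d],g1[a:b,c:d],cv2.createHanningWindow((d-c,b-a),cv2.CV_32F)))
"
```

```text
(np.float64(369.77272727272725), np.float64(132.3939393939394), 66, np.int64(362), np.int64(128)) (np.float64(370.1044776119403), np.float64(130.77611940298507), 67, np.int64(363), np.int64(126))
0 [[369.24, 132.82], [394.02, 124.71]]
0.03 [[369.54, 131.95], [393.23, 125.47]]
0.06 [[369.83, 131.08], [392.43, 126.27]]
0.1 [[370.19, 129.94], [391.36, 127.39]]
cap ((-0.2908451573176585, 1.9048487063546276), 1.058602694935269)
blue ((0.08207612824558552, 0.5991447716169702), 1.0947782774766286)
post ((0.013992541188386554, 0.33741613362899514), 0.9842644969622294)
mat ((-0.21882947664762753, -0.19331836605391572), 0.2018907939063178)
```

Residual tilt is about 0.06 rad, which is allowed but close to the limit. I go back to the handle and push it to its stop.

apply_moves([
  {"x": 1, "y": 5, "z": 4, "yaw": 5, "hand": 0},
  {"x": 2, "y": 10, "z": 4, "yaw": 10, "hand": 0},
  {"x": 3, "y": 15, "z": 4, "yaw": 18, "hand": 0},
  {"x": 4, "y": 20, "z": 4, "yaw": 26, "hand": 0},
  {"x": 5, "y": 25, "z": 4, "yaw": 34, "hand": 0},
  {"x": 6, "y": 30, "z": 4, "yaw": 42, "hand": 0},
  {"x": 6, "y": 35, "z": 4, "yaw": 50, "hand": 0},
  {"x": 6, "y": 40, "z": 4, "yaw": 54, "hand": 0},
  {"x": 6, "y": 40, "z": 4, "yaw": 58, "hand": 0},
], newtons=55)

```text
clock: 70.0
position: [0.4352, -0.0459, 0.2442]
ee_rot: [0.847, 3.024, 0.001]
force: [0.6, -1.3, -0.2]
width: 0.498
gripper_force: 0.0
```

apply_moves([
  {"x": 0.5, "y": 5, "z": 0, "yaw": 8, "hand": 0},
  {"x": 1, "y": 10, "z": 0, "yaw": 16, "hand": 0},
  {"x": 1.5, "y": 15, "z": 0, "yaw": 24, "hand": 0},
  {"x": 2, "y": 20, "z": 0, "yaw": 32, "hand": 0},
  {"x": 3, "y": 25, "z": 0, "yaw": 41, "hand": 0},
  {"x": 4, "y": 30, "z": 0, "yaw": 41, "hand": 0},
  {"x": 4, "y": 35, "z": 0, "yaw": 41, "hand": 0},
  {"x": 4, "y": 35, "z": 0, "yaw": 41, "hand": 0},
  {"x": 4, "y": 35, "z": 0, "yaw": 41, "hand": 0},
])

```text
clock: 71.12
position: [0.4744, 0.299, 0.2435]
ee_rot: [0.251, -3.131, 0.001]
force: [0.1, -0.5, -0.2]
width: 0.494
gripper_force: 0.0
```

```bash
python3 -c "
from h import *
o=st();red('wrist',.098)"
```

```text
t 71.12 p [0.4744 0.299  0.2435] psi -170.84 tilt -1.0 q [ 0.1   0.52 -1.13  1.6   0.48  1.34  0.63] F [ 0.1 -0.5 -0.2] w 0.494 g 0.0
wrist red 548 [[315.5, 162.0], [315.5, 216.0]] [[0.4603, 0.2965, 0.098], [0.5223, 0.3065, 0.098]]
```

apply_moves([
  {"x": 0.1, "y": 0, "z": -6, "yaw": 0, "hand": 0},
  {"x": 0.1, "y": 0, "z": -12, "yaw": 0, "hand": 0},
  {"x": 0.1, "y": 0, "z": -17, "yaw": 0, "hand": 0},
  {"x": 0.1, "y": 0, "z": -20, "yaw": 0, "hand": 0},
  {"x": 0.1, "y": 0, "z": -20, "yaw": 0, "hand": -1},
  {"x": 0.1, "y": 0, "z": -20, "yaw": 0, "hand": -1},
  {"x": 0.1, "y": 0, "z": -20, "yaw": 0, "hand": -1},
  {"x": 0.1, "y": 0, "z": -20, "yaw": 0, "hand": -1},
  {"x": 0.1, "y": 0, "z": -20, "yaw": 0, "hand": -1},
  {"x": 0.1, "y": 0, "z": -20, "yaw": 0, "hand": -1},
])

```text
clock: 72.42
position: [0.477, 0.2986, 0.0447]
ee_rot: [-0.246, 3.13, 0.0]
force: [-0.5, -1.9, 7.9]
width: 0.114
gripper_force: 55.0
```

apply_moves([
  {"x": 0, "y": -0.1, "z": -0.2, "yaw": 0, "hand": -1},
  {"x": 0, "y": -0.2, "z": -0.5, "yaw": 0, "hand": -1},
  {"x": 0, "y": -0.25, "z": -0.7, "yaw": 0, "hand": -1},
  {"x": 0, "y": -0.25, "z": -0.7, "yaw": 0, "hand": -1},
])

```text
clock: 72.92
position: [0.4776, 0.297, 0.0402]
ee_rot: [-0.247, 3.127, 0.001]
force: [-4.6, -7.9, 33.7]
width: 0.116
gripper_force: 55.0
```

```bash
python3 -c "
from h import *
st();z=cv2.imread('pics/scene0.png');im=get_image('scene')
g0,g1=[cv2.cvtColor(i,6).astype(np.float32) for i in(z,im)]
a,b,c,d=118,160,374,414
print(cv2.phaseCorrelate(g0[a:b,c:d],g1[a:b,c:d],cv2.createHanningWindow((d-c,b-a),cv2.CV_32F)))"
```

```text
t 72.92 p [0.4776 0.297  0.0402] psi -170.98 tilt -1.0 q [-0.01  0.71 -0.97  1.84  0.71  0.98  0.44] F [-4.6 -7.9 33.7] w 0.116 g 55.0
((0.5975492985094135, 0.506937105971204), 1.0244513761997223)
```

apply_moves([
  {"x": 0, "y": 0, "z": 0, "yaw": 0, "hand": 0},
  {"x": 0, "y": 0, "z": 0, "yaw": 0, "hand": 0},
  {"x": 0, "y": 0, "z": 0, "yaw": 0, "hand": 0},
  {"x": 0, "y": 0, "z": 0, "yaw": 0, "hand": 0},
  {"x": 0, "y": 0, "z": 5, "yaw": 0, "hand": 0},
  {"x": 0, "y": 0, "z": 11, "yaw": 0, "hand": 0},
  {"x": 0, "y": 0, "z": 17, "yaw": 0, "hand": 0},
  {"x": -2, "y": 0, "z": 22, "yaw": 0, "hand": 0},
  {"x": -5, "y": 0, "z": 24, "yaw": 0, "hand": 0},
  {"x": -5, "y": 0, "z": 24, "yaw": 0, "hand": 0},
])

```text
clock: 74.22
position: [0.4247, 0.2972, 0.2786]
ee_rot: [-0.251, 3.128, 0.001]
force: [0.5, -0.1, -0.3]
width: 0.5
gripper_force: 0.0
```

```bash
python3 -c "
from h import *
st();z=cv2.imread('pics/scene0.png');im,b=brass('scene');print(b)
g0,g1=[cv2.cvtColor(i,6).astype(np.float32) for i in(z,im)]
a,b,c,d=118,160,374,414
print(cv2.phaseCorrelate(g0[a:b,c:d],g1[a:b,c:d],cv2.createHanningWindow((d-c,b-a),cv2.CV_32F)))
H=hsv(im);m=cv2.inRange(H,(0,150,60),(7,255,255))|cv2.inRange(H,(173,150,60),(180,255,255));m[:110]=0;m[150:]=0;m[:,:350]=0;m[:,400:]=0
v,u=np.where(m>0);print(u.mean(),v.mean(),len(u))
print(trayfit('top'));bb=brass('top',.012)[1];print(bb)"
```

```text
t 74.22 p [0.4247 0.2972 0.2786] psi -170.82 tilt -1.0 q [ 0.14  0.42 -1.18  1.63  0.4   1.35  0.63] F [ 0.5 -0.1 -0.3] w 0.5 g 0.0
[(([406.0, 0.4], 18), array([-0.0241,  1.0447])), (([365.7, 17.2], 39), array([-0.0418,  0.8294])), (([379.6, 15.4], 22), array([-0.0149,  0.879 ])), (([358.1, 30.6], 22), array([0.0068, 0.7393])), (([362.5, 215.5], 268), array([0.6233, 0.1398])), (([185.5, 265.7], 39), array([ 0.4509, -0.2667])), (([1.3, 278.5], 35), array([ 0.1957, -0.602 ])), (([160.0, 275.4], 44), array([ 0.4338, -0.3236]))]
((0.678872001923569, 0.7145440570171964), 1.0229752296871608)
370.1159420289855 132.55072463768116 69
[(array([ 454.7, -325.3]), array([ 60., 148.]), 89.6, 0.98), (array([ 652.9, -228.2]), array([ 52., 105.]), 45.9, 0.83), (array([778.5, -42.9]), array([ 49., 114.]), 173.4, 0.71)]
[(([261.8, 198.1], 222), array([0.6128, 0.1502])), (([432.6, 251.7], 21), array([ 0.4722, -0.2926])), (([441.9, 251.1], 21), array([ 0.4736, -0.3168])), (([445.1, 265.7], 18), array([ 0.4359, -0.3245])), (([595.3, 378.3], 3739), array([ 0.1384, -0.7189]))]
```

```bash
python3 -c "
from h import *
for c,box in(('top',(215,300,400,490)),('scene',(230,340,105,225))):
    im=get_image(c);a,b,d,e=box
    m=cv2.inRange(hsv(im),(6,60,25),(34,255,255));m[:a]=0;m[b:]=0;m[:,:d]=0;m[:,e:]=0
    print(c,[(x,px2w(x[0],c,.012)[0,:2].round(3)) for x in blobs(m,4)])"
```

```text
top [(([432.6, 251.6], 22), array([ 0.472, -0.293])), (([441.8, 250.7], 29), array([ 0.475, -0.317])), (([424.7, 259.3], 12), array([ 0.453, -0.272])), (([444.9, 265.9], 22), array([ 0.435, -0.324]))]
scene [(([185.4, 266.0], 50), array([ 0.454, -0.268])), (([160.1, 275.6], 47), array([ 0.437, -0.324]))]
```

All four studs are in the tray on the mat, the canister is upright and the cap is home.

```bash
python3 -c "
from h import *
print(sign_off())"
```

```text
the job is handed in; nothing more can be done
None
```

The job is handed in after about 75 s of robot time: all four studs found (two strays, two from the canister) are in the cream tray, which stands at the middle of the green mat; the canister is upright against its stop and its cap is screwed home.

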